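# Turn the square mixing pot over and hold it down on the pot rinser

## Task

Rinse the square mixing pot: take it off the low wooden stand, turn it mouth-down, set it centred on the star of the pot rinser and press straight down, so that the pot pushes the spring-loaded star at least 9 mm down of its 12 mm travel, firmly but without forcing it. Keep the star up until the mouth-down pot covers it (it would spray the bench), touch the rinser with nothing but the pot, and do not shift or tip the other things. Finish while still holding the pot pressed down: do not let go.

Things in the scene. Friction and masses are not known exactly. Their poses are not given: they have to be found in the camera images.
- pot: the square mixing pot: plain white plastic, outside 60 x 60 mm, 95 mm high, walls and floor 3 mm, about 0.11 kg (0.08 to 0.15). Starts empty, mouth-up on the stand; round pots are not it. Origin: centre of the floor's underside; z runs from floor to mouth, x and y are square to the sides. Any two facing sides can be gripped; it also lies steadily on a side
- pot_mouth (a point): centre of the pot's mouth, in the plane of the rim, 95 mm along the pot's z from its origin
- rinser: the pot rinser: a steel drip tray 180 x 180 mm fixed to the bench, its rim 53 mm high, with a pressable star in the middle and two short pipe elbows at its back (they stick out to 131 mm from the centre, 27 mm high). Origin: centre of the underside; z up, x towards the pipes
- star_top (a point): centre of the star in the plane on which the pot's rim rests: 66 mm above the bench when up; moves with the star. The star is a grey wheel of eight flat spokes, 106 mm across and 6 mm thick, with a spray nozzle dome 24 mm across that stands 4 mm above the spokes in the middle
- star (a joint): how far the star is pressed down, m: 0 up, 0.012 at its stop. A spring resists with 6 N at the top, growing evenly to 13 N at the stop; the pot's own weight does not move it
- stand: the low wooden stand of slats, 220 (x) x 188 (y) mm, its top 60 mm above the bench, fixed to it. Origin: centre of the underside; x along the slats, away from the robot. The square pot stands on its -x half, the round tub on its +x half
- tub: bystander: round white tub, 64 mm across, 85 mm high, mouth-up on the stand. Origin: centre of the underside
- lidpot_a: bystander: reddish clay paint pot with a conical knobbed lid, 84 mm across, 90 mm high, on the bench towards the back. Origin: centre of the underside
- lidpot_b: bystander: grey paint pot with a conical knobbed lid, 84 mm across, 90 mm high, on the bench towards the back. Origin: centre of the underside
- jar: bystander: glass jar with a metal cap, 80 mm across, 120 mm high, on the bench towards the back. Origin: centre of the underside
- brush: bystander: paint brush 190 mm long, lying on the bench near the robot. Origin: under the middle of its length
- tin: bystander: tin can, 74 mm across, 100 mm high, at the robot's right. Origin: centre of the underside
- flask: bystander: white plastic bottle, 60 mm across, 160 mm high, at the robot's left. Origin: centre of the underside

How it is judged:
On the way:
1. the pot is mouth-down, off the stand, before it is pressed (angle between pot's own z axis and vertical above 2.8 rad and value of joint star below 0.002 m and contact force between pot and stand below 0.1 N), for 0.1 s.
At the end, for the whole second after the job is handed in: The robot is touching the pot with over 2 N and keeps the star at least 9 mm down (of 12) with the pot's rim (over 4 N between them); the pot is mouth-down within 10 degrees and its mouth within 10 mm of the star's centre, still, and the robot itself does not touch the rinser (angle between pot's own z axis and vertical above 2.97 rad and horizontal distance between pot_mouth and star_top below 0.01 m and value of joint star above 0.009 m and contact force between pot and rinser above 4 N and contact force between any of the fingers, the arm and pot above 2 N and contact force between each of the arm, the fingers and rinser below 0.5 N and linear speed of pot below 0.02 m/s); the arm keeps its last pose, push and grip.
It fails at once if the star goes down 4 mm or more without the mouth-down pot over it (within 15 degrees and 25 mm) (value of joint star above 0.004 m and (angle between pot's own z axis and vertical below 2.88 rad or horizontal distance between pot_mouth and star_top above 0.025 m)).
It fails at once if the pot is forced onto the rinser with more than 40 N (contact force between pot and rinser above 40 N).
It fails at once if a bystander is shifted by more than 30 mm (distance of any of tub, lidpot_a, lidpot_b, jar, brush, tin, flask from where it was at the start of the episode above 0.03 m).
It fails at once if a standing bystander is tipped by more than 25 degrees (angle between any of tub, lidpot_a, lidpot_b, jar, tin, flask's own z axis and vertical above 0.44 rad).
It also fails if it takes over 48 s, if anything falls off the work surface, if the arm or the gripper's body presses on something with over 40 N, if the wrist force passes 120 N, or if a joint passes its speed limit or range.

## Robot

A 6-joint arm with a two-finger parallel gripper is mounted at the origin on the work surface. World frame = base frame: x ahead of the robot, y to its left, z up, the work surface at z = 0. Lengths are in m, angles in rad, forces in N, time in s.
With the tool pointing down it reaches from about 0.25 to 0.725 m from the base axis. Payload 4 kg.
Tool frame: the origin (TCP) lies on the front face of the gripper's body, between the roots of the fingers; the fingertips stand 73 mm ahead of it and the grasp point (between the pads) lies 54 mm ahead of it; y points along the fingers, z is the direction in which the jaws open and shut, and the axes are right-handed (so a half turn about y gives the same grasp; the last joint's range is limited). The gripper opens to 85 mm and grips with 20 to 120 N. Pads are 22 mm wide; open, the fingers measure 114 mm over their backs; the gripper's body (76 mm by 85 mm) begins 54 mm behind the grasp point. The pads swing forward as they close: fully open they stand 13 mm farther back than shut.
Start: joints at [1.146, 0.241, 0.005, 1.335, 0, 1.571], TCP at [0.206, 0.456, 0.304] pointing down, gripper open.
Joint ranges: [-2.72, 2.72], [-1.05, 1.87], [-1.09, 1.28], [-1.99, 2.15], [-1.42, 1.44], [-3.14, 3.14]. Speed limits (rad/s): [2.79, 2.79, 3.14, 3.14, 3.14, 3.14].

## Interface

Orientations are given as a unit quaternion [x, y, z, w].
In Python, from workcell import bot, vision gives the robot as it stands. The module is installed in compiled form; this text tells all that it offers.
- The arm moves only by the tool drive_tool, never from a script. Its arguments are lists of equal length, an entry for each row: "slide": the shift along the tool's x, y, z in m, a list of three; "angular": the turn, a rotation vector about the tool's x, y, z in degrees, a list of three. In form: {"slide": [[tx, ty, tz], ...], "angular": [[wx, wy, wz], ...]}. A call has 1 to 12 rows; each row shifts and turns the commanded pose from where the row before left it, along the tool's axes as they then stand; what a row does not reach is not made up. A row lasts 1/12 s, in which the tool goes at most 41.7 mm and 7.16 degrees, less where a joint would pass 70% of its speed; a pose out of reach is approached as far as the arm can. A call is refused whole if a number of a shift passes 0.0417 or a number of a turn 7.16, either way. A call with a gripper value outside its range is refused whole. "gripper" is the opening, from 0 (shut) to 1 (fully open), set as the call begins (left out, the last holds). The fingers move at their own pace and stop on an object; "newtons" is the grip in N (left out, the last holds). Time passes only in rows, so rows that do not move let the fingers close. It gives the time, the measured TCP pose, the force and the opening at its end, in the units of the state.
- bot.state(): the state, without advancing time (a new reading comes with each control period).
- vision.grab_frame(name): name is "scene" or "side" or "wrist"; returns a dict with "frame" (400x640x3 uint8, red, green, blue), "vertical_fov" (degrees; the focal length in pixels is half the picture's height over the tangent of half this angle, whatever the lens; pixels are square), "cx", "cy" (the principal point, pixels), "origin" and "attitude" of the camera in the world. Camera axes: x right, y down, z forward; pixel columns grow to the right and rows downward; lengths in m; the calibration is good to about 2 mm. A picture is of the moment at which its call begins. There is no depth.
- bot.job_done(): hands the job in, once; it reports no verdict.
The state is a dict: "clock": time; "joints": joint angles; "dq": joint speeds; "tau": joint torques, N m; "tool_pos": TCP position; "tcp_rot": TCP orientation; "contact_force": force on the tool from outside, world axes, zero at the start; "wrist_torque": the same for the moment, N m; "width": opening from 0.0 (shut) to 1.0 (fully open).
Only numpy, scipy, OpenCV 4.12 (cv2) and the standard library are available. Lean on these libraries where they do the work, as an engineer would, in place of code of your own. Each camera call takes 0.05 s, during which the arm holds its last target. There are 200 camera calls.

## Working session

There is one attempt and no reset: what is moved stays moved. The work goes in short steps, Python scripts to look and compute and a tool call to move; the robot and the scene stay as the last step left them, time stands still between calls to the robot, and variables do not carry over. Pictures are saved under pics/ and viewed, about 8 in all and at most 12, crops included, and the job is handed in when it is done.

Besides the shell and the picture viewer there is one more tool, called after ">>>" in YAML: its name, and indented under it one key for each argument. drive_tool: Moves the arm, as the interface text tells. Its arguments: {"type":"object","properties":{"slide":{"type":"array"},"angular":{"type":"array"},"gripper":{"type":"number"},"newtons":{"type":"number"}},"required":["slide","angular"]}

```bash
mkdir -p pics; python3 - <<'E'
from workcell import bot, vision
import cv2,pickle
s=bot.state();print(s)
for n in("scene","side","wrist"):
    f=vision.grab_frame(n);pickle.dump(f,open(f"{n}0.pkl","wb"))
    cv2.imwrite(f"pics/{n}0.png",f["frame"][:,:,::-1]);print(n,{k:v for k,v in f.items() if k!="frame"})
E
```

```text
{'clock': 0.0, 'joints': array([1.14598924e+00, 2.41378739e-01, 3.71997189e-03, 1.33520722e+00,
       2.37083171e-05, 1.57081159e+00]), 'dq': array([-0.00021555, -0.00041372,  0.00077586,  0.0002216 , -0.00054253,
       -0.00019348]), 'tau': array([-3.27094112e-04, -3.72320402e+01,  2.52407849e+01,  1.69144187e-02,
        1.72705336e-05, -5.76767007e-06]), 'tool_pos': array([0.20586688, 0.45511782, 0.30302828]), 'tcp_rot': array([ 0.69192802, -0.14923286,  0.14890796, -0.69050097]), 'contact_force': array([-0.15886114, -0.43938993, -0.05987456]), 'wrist_torque': array([ 0.04658196, -0.03132482,  0.00924269]), 'width': 0.9970184374733105}
scene {'vertical_fov': 45.41359568784238, 'cx': 310.70874970975643, 'cy': 203.81238319820136, 'origin': array([1.29000216, 0.97136685, 1.25804069]), 'attitude': array([ 0.29543964,  0.86685321, -0.38350267, -0.11919155])}
side {'vertical_fov': 55.36570886266832, 'cx': 325.1271686633658, 'cy': 193.1111756708907, 'origin': array([-0.15229469, -0.70489885,  1.21801636]), 'attitude': array([ 0.85660982, -0.36928619,  0.14308099, -0.33071914])}
wrist {'vertical_fov': 58.3215809629107, 'cx': 320.9690654064326, 'cy': 196.93658852457767, 'origin': array([0.14479977, 0.48403516, 0.37379597]), 'attitude': array([0.83260143, 0.5375853 , 0.07170784, 0.11240499])}
```

View pics/scene0.png

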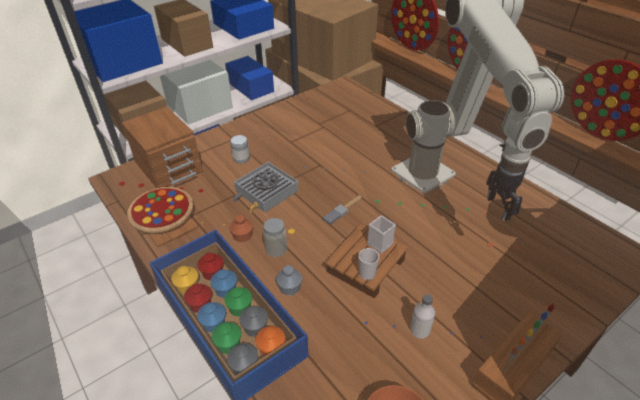

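View pics/side0.png

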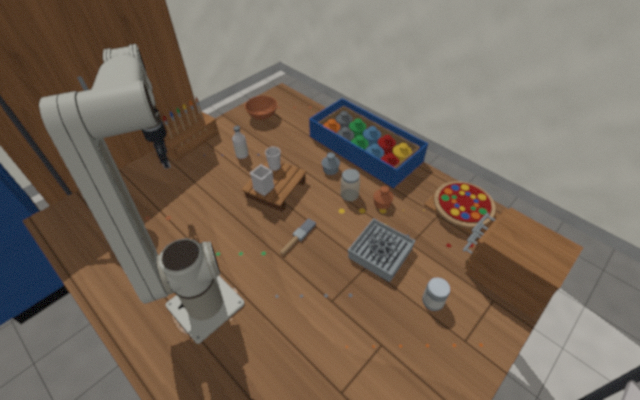

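The scene view shows the pot at about (381,233), the tub at (368,263) and the rinser at (266,186). In the side view the pot is at (262,180) and the rinser at (381,250). I'll enlarge both.

```bash
cat > h.py <<'E'
import numpy as np,cv2,pickle
from scipy.spatial.transform import Rotation as R
def ray(f,u,v):
    fl=200/np.tan(np.radians(f["vertical_fov"]/2))
    d=np.array([(u-f["cx"])/fl,(v-f["cy"])/fl,1]);return R.from_quat(f["attitude"]).apply(d/np.linalg.norm(d))
def atz(f,u,v,z):
    d=ray(f,u,v);return f["origin"]+d*(z-f["origin"][2])/d[2]
def tri(obs):
    A=0;b=0
    for f,u,v in obs:
        d=ray(f,u,v);P=np.eye(3)-np.outer(d,d);A=A+P;b=b+P@f["origin"]
    p=np.linalg.solve(A,b);return p,[np.linalg.norm(np.cross(p-f["origin"],ray(f,u,v))) for f,u,v in obs]
def proj(f,p):
    fl=200/np.tan(np.radians(f["vertical_fov"]/2))
    q=R.from_quat(f["attitude"]).inv().apply(np.asarray(p)-f["origin"]);return q[...,:2]/q[...,2:]*fl+[f["cx"],f["cy"]]
def load(n):return pickle.load(open(n+".pkl","rb"))
def tile(fr,x,y,w=80,h=60,s=5):
    t=cv2.resize(fr[y:y+h,x:x+w,::-1],None,fx=s,fy=s,interpolation=cv2.INTER_CUBIC)
    for k in range(0,w,10):
        cv2.line(t,(k*s,0),(k*s,6),(0,255,0),1);cv2.putText(t,str(x+k),(k*s+2,14),0,.35,(0,255,0),1)
    for k in range(0,h,10):
        cv2.line(t,(0,k*s),(6,k*s),(0,255,0),1);cv2.putText(t,str(y+k),(0,k*s+4),0,.35,(0,255,0),1)
    return t
E
python3 - <<'E'
from h import *
a=load("scene0")["frame"];b=load("side0")["frame"]
im=np.vstack([np.hstack([tile(a,340,205),tile(a,228,155)]),np.hstack([tile(b,222,150),tile(b,341,218)])])
cv2.imwrite("pics/c1.png",im)
E
```

```text
(no output)
```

View pics/c1.png

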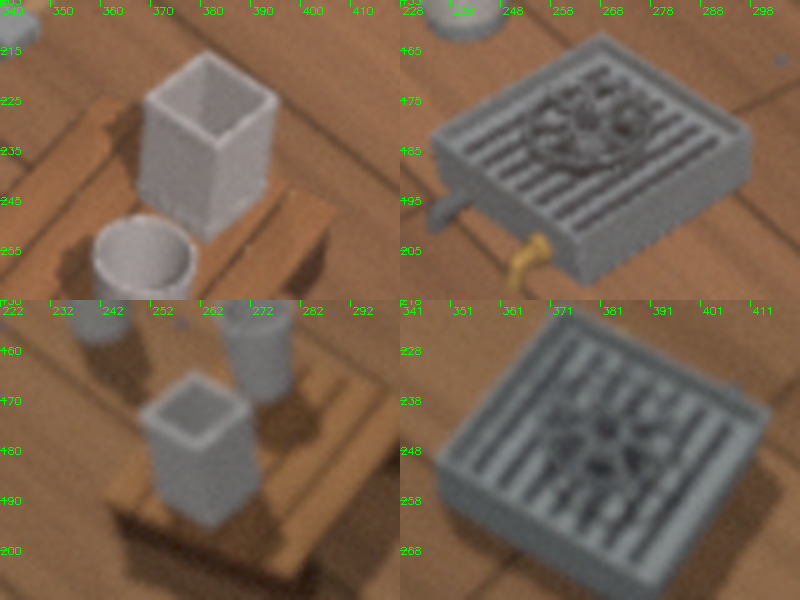

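The crops show the pot rim corners in scene at (381.3,215.5), (395.7,225), (383,234) and (369.2,225). The star centre is near (265.6,180) in scene and (381.6,246.6) in side.

```bash
python3 - <<'E'
from h import *
np.set_printoptions(precision=4,suppress=True)
a=load("scene0");b=load("side0")
def rep(A,B,z):
    pa=np.array([atz(a,*c,z) for c in A]);pb=np.array([atz(b,*c,z) for c in B])
    print("scene\n",pa[:,:2],"\nside\n",pb[:,:2])
    idx=[np.argmin(np.linalg.norm(pb-p,axis=1)) for p in pa]
    T=[]
    for i,j in enumerate(idx):
        p,r=tri([(a,*A[i]),(b,*B[j])]);print(p,r[0]);T.append(p)
    T=np.array(T);print("mean",T.mean(0))
    for q in(pa,pb):
        print(q.mean(0)[:2],[round(np.degrees(np.arctan2(*(q[(k+1)%4]-q[k])[1::-1])),1) for k in range(4)])
rep([(381.3,215.8),(395.5,225),(383,234),(369.5,225)],[(260.6,164.8),(271.8,171.2),(261,179),(250.6,172)],.155)
rep([(268,162.6),(298,181),(264.4,203.6),(234.8,182)],[(375,220),(415,240.6),(392,275),(348.8,250)],.053)
print("star",tri([(a,265.8,180),(b,381.6,246.6)]))
print("tub",atz(a,368.5,256,.145))
for n,u,v in(("lidb",289,280),("jar",274,238),("tin",241,155),("flask",422,318),("brush",343,208),("lida",241,230)):print(n,atz(a,u,v,.05)[:2])
E
```

```text
scene
 [[0.437  0.1948]
 [0.4306 0.2544]
 [0.49   0.2588]
 [0.4964 0.2025]] 
side
 [[0.4838 0.2523]
 [0.4904 0.1916]
 [0.4328 0.1895]
 [0.4297 0.2493]]
[0.4345 0.1924 0.1517] 0.00012015896694806
[0.43   0.2523 0.1528] 0.0013065231925700532
[0.4866 0.2561 0.1506] 0.00025203530754675153
[0.4931 0.1976 0.149 ] 0.0012658522233607655
mean [0.4611 0.2246 0.151 ]
[0.4635 0.2276] [np.float64(96.2), np.float64(4.2), np.float64(-83.5), np.float64(-172.7)]
[0.4592 0.2207] [np.float64(-83.7), np.float64(-177.9), np.float64(93.0), np.float64(3.2)]
scene
 [[ 0.506  -0.395 ]
 [ 0.4786 -0.2225]
 [ 0.6542 -0.1944]
 [ 0.6771 -0.3726]] 
side
 [[ 0.6483 -0.2169]
 [ 0.6738 -0.3852]
 [ 0.4986 -0.4097]
 [ 0.4738 -0.2338]]
[ 0.5016 -0.4064  0.0445] 0.001985670999177276
[ 0.4756 -0.2302  0.0467] 0.0018638626699564065
[ 0.6514 -0.2095  0.0419] 0.005029618339375826
[ 0.6755 -0.382   0.0469] 0.0027252107053559625
mean [ 0.576  -0.3071  0.045 ]
[ 0.579  -0.2961] [np.float64(99.0), np.float64(9.1), np.float64(-82.7), np.float64(-172.5)]
[ 0.5736 -0.3114] [np.float64(-81.4), np.float64(-172.0), np.float64(98.0), np.float64(5.5)]
star (array([ 0.5712, -0.3105,  0.0485]), [np.float64(0.0010974575887459728), np.float64(0.001097457588745968)])
tub [0.5818 0.2927 0.145 ]
lidb [0.7878 0.1538]
jar [ 0.723  -0.0282]
tin [ 0.5645 -0.5134]
flask [0.56   0.5109]
brush [0.4378 0.0035]
lida [ 0.7932 -0.1329]
```

View pics/wrist0.png

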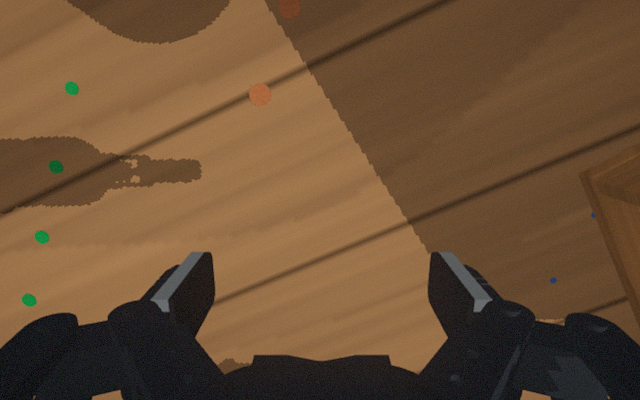

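Rough positions: pot at (0.461, 0.224), yaw about 4°, and rinser at (0.575, -0.307). The height check is 4–8 mm low, so I want wrist views as well. The plan is to grip with a horizontal tool and roll 180°. First I'll survey with the wrist over the pot and then the rinser.

>>> drive_tool:
  slide:
    - [0.036,-0.006,-0.012]
    - [0.036,-0.006,-0.012]
    - [0.036,-0.006,-0.012]
    - [0.036,-0.006,-0.012]
    - [0.036,-0.006,-0.012]
    - [0.036,-0.006,-0.012]
    - [0,0,0]
    - [0,0,0]
  angular:
    - [0,0,0]
    - [0,0,0]
    - [0,0,0]
    - [0,0,0]
    - [0,0,0]
    - [0,0,0]
    - [0,0,0]
    - [0,0,0]

```text
clock: 0.82
tool_pos: [0.3745, 0.2995, 0.3399]
tcp_rot: [-0.691, 0.151, -0.151, 0.691]
contact_force: [-0.0, 0.5, 0.1]
width: 1.003
```

```bash
cat > snap.py <<'E'
import sys,pickle,cv2
from workcell import bot,vision
n=sys.argv[1];cam=sys.argv[2] if len(sys.argv)>2 else "wrist"
s=bot.state();f=vision.grab_frame(cam);f["state"]=s;pickle.dump(f,open(n+".pkl","wb"));cv2.imwrite(f"pics/{n}.png",f["frame"][:,:,::-1])
print(s["clock"],s["joints"].round(4),s["tool_pos"].round(4),s["tcp_rot"].round(4))
E
python3 snap.py w1
```

```text
0.8167 [6.7450e-01 1.8690e-01 3.0200e-02 1.4139e+00 3.0000e-04 1.1039e+00] [0.3745 0.2995 0.3399] [-0.6908  0.1507 -0.1506  0.691 ]
```

>>> drive_tool:
  slide:
    - [0.036,-0.006,-0.012]
    - [0.036,-0.006,-0.012]
    - [0.036,-0.006,-0.012]
    - [0,0,0]
    - [0,0,0]
  angular:
    - [0,0,0]
    - [0,0,0]
    - [0,0,0]
    - [0,0,0]
    - [0,0,0]

```text
clock: 1.28
tool_pos: [0.457, 0.2237, 0.3574]
tcp_rot: [0.691, -0.15, 0.149, -0.691]
contact_force: [-1.2, 0.2, 0.3]
width: 1.003
```

```bash
python3 snap.py w2; python3 - <<'E'
import cv2,numpy as np
a=cv2.imread("pics/w1.png");b=cv2.imread("pics/w2.png")
cv2.imwrite("pics/w12.png",np.vstack([cv2.resize(a,(480,300)),cv2.resize(b,(480,300))]))
E
```

```text
1.2833 [4.551e-01 2.431e-01 1.465e-01 1.475e+00 6.000e-04 8.810e-01] [0.457  0.2237 0.3574] [ 0.6912 -0.1498  0.1491 -0.6911]
```

View pics/w12.png

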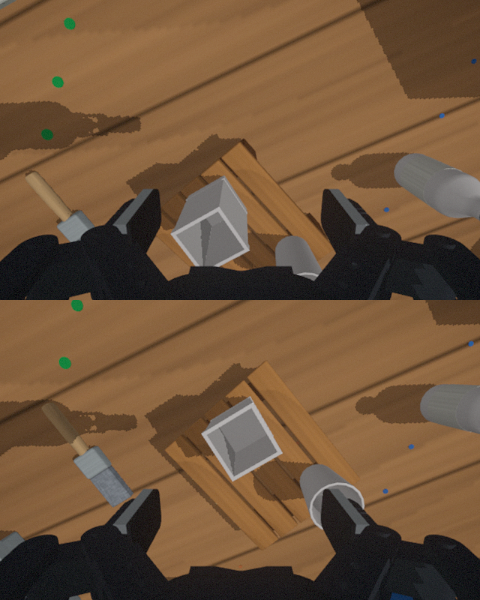

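The wrist views show the pot rim clearly. In w2 its corners are at (269,177), (333,131), (376,207) and (315,240) in full pixels. Next is the rinser.

>>> drive_tool:
  slide:
    - [0.023,0,-0.032]
    - [0.023,0,-0.032]
    - [0.023,0,-0.032]
    - [0.023,0,-0.032]
    - [0.023,0,-0.032]
    - [0.023,0,-0.032]
    - [0.023,0,-0.032]
    - [0.023,0,-0.032]
    - [0.023,0,-0.032]
    - [0.023,0,-0.032]
    - [0.023,0,-0.032]
    - [0.023,0,-0.032]
  angular:
    - [0,0,0]
    - [0,0,0]
    - [0,0,0]
    - [0,0,0]
    - [0,0,0]
    - [0,0,0]
    - [0,0,0]
    - [0,0,0]
    - [0,0,0]
    - [0,0,0]
    - [0,0,0]
    - [0,0,0]

```text
clock: 2.33
tool_pos: [0.5505, -0.2389, 0.3575]
tcp_rot: [-0.691, 0.148, -0.147, 0.692]
contact_force: [1.3, 1.0, 0.2]
width: 0.997
```

>>> drive_tool:
  slide:
    - [0.013,0,-0.03]
    - [0,0,0]
    - [0,0,0]
  angular:
    - [0,0,0]
    - [0,0,0]
    - [0,0,0]

```text
clock: 2.58
tool_pos: [0.5497, -0.2719, 0.3566]
tcp_rot: [-0.691, 0.15, -0.148, 0.692]
contact_force: [-0.4, 0.3, 0.3]
width: 1.002
```

```bash
python3 snap.py w3
```

```text
2.5833 [-4.5970e-01  4.6850e-01  4.6850e-01  1.5733e+00  7.0000e-04 -3.4900e-02] [ 0.5497 -0.2719  0.3566] [-0.6908  0.1498 -0.1483  0.6917]
```

>>> drive_tool:
  slide:
    - [0.03,0,0]
    - [0.03,0,0]
    - [0,0,0]
    - [0,0,0]
  angular:
    - [0,0,0]
    - [0,0,0]
    - [0,0,0]
    - [0,0,0]

```text
clock: 2.97
tool_pos: [0.6058, -0.2947, 0.3553]
tcp_rot: [-0.691, 0.149, -0.146, 0.692]
contact_force: [-1.1, -0.1, -0.1]
width: 1.002
```

```bash
python3 snap.py w4; python3 - <<'E'
import cv2,numpy as np
a=cv2.imread("pics/w3.png");b=cv2.imread("pics/w4.png")
cv2.imwrite("pics/w34.png",np.vstack([a[80:380],b[:300]]))
E
```

```text
2.9667 [-4.5300e-01  6.1880e-01  7.1360e-01  1.6697e+00  5.0000e-04 -3.2100e-02] [ 0.6058 -0.2947  0.3553] [-0.691   0.149  -0.1464  0.692 ]
```

View pics/w34.png

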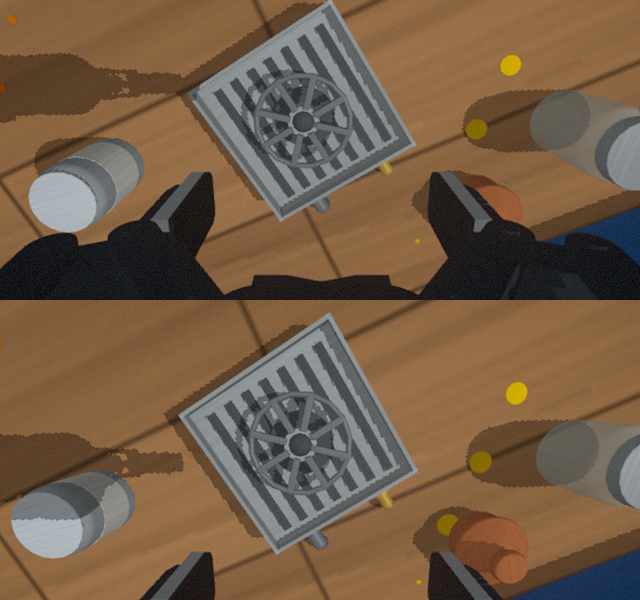

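The star wheel centre is at (303,200) in w3 and (300.5,143) in w4. The tray corners are clear in both views.

```bash
python3 - <<'E'
from h import *
from scipy.optimize import least_squares
np.set_printoptions(precision=4,suppress=True)
W={k:load(k) for k in("w1","w2","w3","w4")}
P2=[(269,177),(333,131),(376,207),(315,240)];P1=[(229,313),(292,277),(331,324),(277,363)]
P=np.array([tri([(W["w1"],*a),(W["w2"],*b)])[0] for a,b in zip(P1,P2)]);print(P,P.mean(0))
for k,c in(("w1",P1),("w2",P2)):
    q=np.array([atz(W[k],*x,.155) for x in c]);print(k,q.mean(0),[round(np.degrees(np.arctan2(*(q[(i+1)%4]-q[i])[1::-1])),1) for i in range(4)],np.linalg.norm(np.diff(q,axis=0),axis=1))
T3=[(332,82),(414,223),(280,299),(189,175)];T4=[(330,14),(416,170),(277,252),(180,115)]
P=np.array([tri([(W["w3"],*a),(W["w4"],*b)])[0] for a,b in zip(T3,T4)]);print("tray",P.mean(0))
for k,c in(("w3",T3),("w4",T4)):
    q=np.array([atz(W[k],*x,.053) for x in c]);print(k,q.mean(0),[round(np.degrees(np.arctan2(*(q[(i+1)%4]-q[i])[1::-1])),1) for i in range(4)],np.linalg.norm(np.diff(q,axis=0),axis=1))
print("star",tri([(W["w3"],303,200),(W["w4"],300.5,143)]),atz(W["w3"],303,200,.066),atz(W["w4"],300.5,143,.066))
print("nozzle",tri([(W["w3"],303,202),(W["w4"],300,145)]),atz(W["w3"],303,202,.07),atz(W["w4"],300,145,.07))
s=4/3
for n,u,v in(("stand",150,140),("stand",265,62),("stand",360,175),("stand",262,250)):print(n,atz(W["w2"],u*s,v*s,.06))
print("tub",atz(W["w2"],337*s,194*s,.145), "brush",atz(W["w2"],42*s,104*s,0),atz(W["w2"],120*s,200*s,0))
# kinematics
D=[load("scene0")]and[([1.14599,.24138,.00372,1.33521],[.20587,.45512,.30303])]+[(W[k]["state"]["joints"][:4],W[k]["state"]["tool_pos"]) for k in W]
def fk(p,j):
    d,h,L1,L2,L3=p;f=j[1]-j[2];g=f+j[3]
    return np.array([d+L1*np.sin(j[1])+L2*np.cos(f)+L3*np.cos(g),h+L1*np.cos(j[1])-L2*np.sin(f)-L3*np.sin(g)])
r=least_squares(lambda p:np.concatenate([fk(p,j)-[np.hypot(*t[:2]),t[2]] for j,t in D]+[1e-3*(p-[0,.4,.4,.4,.2])]),[0,.4,.4,.4,.2]);print(r.x,abs(r.fun).max())
E
```

```text
[[0.4323 0.1932 0.1597]
 [0.4213 0.253  0.165 ]
 [0.4962 0.2573 0.1307]
 [0.4976 0.2019 0.1496]] [0.4618 0.2263 0.1513]
w1 [0.4588 0.2275 0.155 ] [np.float64(97.3), np.float64(11.5), np.float64(-74.8), np.float64(-166.8)] [0.061  0.0526 0.0592]
w2 [0.4595 0.2259 0.155 ] [np.float64(101.1), np.float64(5.8), np.float64(-84.3), np.float64(-170.3)] [0.0608 0.0691 0.0562]
tray [ 0.5763 -0.3019  0.0577]
w3 [ 0.5763 -0.3029  0.053 ] [np.float64(7.4), np.float64(-82.3), np.float64(-172.4), np.float64(97.6)] [0.1745 0.1778 0.1747]
w4 [ 0.5756 -0.3026  0.053 ] [np.float64(7.4), np.float64(-82.1), np.float64(-172.2), np.float64(97.5)] [0.1761 0.1768 0.1772]
star (array([ 0.5745, -0.3022,  0.0623]), [np.float64(0.00026104837659694135), np.float64(0.00026104837659705215)]) [ 0.5735 -0.3018  0.066 ] [ 0.5743 -0.3016  0.066 ]
nozzle (array([ 0.5761, -0.3031,  0.0636]), [np.float64(1.530326789558327e-05), np.float64(1.5303267895650873e-05)]) [ 0.5745 -0.3021  0.07  ] [ 0.5755 -0.3025  0.07  ]
stand [0.4245 0.0994 0.06  ]
stand [0.3949 0.2879 0.06  ]
stand [0.597  0.3527 0.06  ]
stand [0.6544 0.1725 0.06  ]
tub [0.562  0.2985 0.145 ] brush [ 0.3075 -0.0522 -0.    ] [ 0.5016 -0.0263  0.    ]
[0.0057 0.0673 0.4864 0.3883 0.1448] 0.00046806726991216463
```

Consistent results: star at (0.575, -0.302) with its top near 0.063–0.066, pot at (0.460, 0.226), yaw about 8°, and stand top at 0.06 with its -x edge about 55 mm from the pot's centre. The pot rim comes out at about 0.151. To learn the wrist kinematics I'll pitch and yaw the tool and fit them.

>>> drive_tool:
  slide:
    - [-0.03,0,0]
    - [-0.03,0,0]
    - [-0.03,0,0]
    - [-0.03,0,0]
    - [-0.02,0,0]
    - [0,0,0]
    - [0,0,0]
    - [0,0,0]
  angular:
    - [0,0,-7]
    - [0,0,-7]
    - [0,0,-7]
    - [0,0,-7]
    - [0,0,-7]
    - [0,0,-7]
    - [0,0,0]
    - [0,0,0]

```text
clock: 3.68
tool_pos: [0.5089, -0.2534, 0.3412]
tcp_rot: [0.704, 0.059, 0.344, -0.618]
contact_force: [0.7, 0.1, 1.2]
width: 0.994
```

```bash
cat > st.py <<'E'
import sys,pickle
from workcell import bot
s=bot.state();L=pickle.load(open("st.pkl","rb")) if len(sys.argv)>1 else []
L.append(s);pickle.dump(L,open("st.pkl","wb"));print(s["clock"],s["joints"].round(4),s["tool_pos"].round(4),s["tcp_rot"].round(4))
E
python3 st.py
```

```text
3.6833 [-0.4735  0.0194 -0.3045  0.6555  0.0284 -0.041 ] [ 0.5089 -0.2534  0.3412] [ 0.7044  0.0595  0.344  -0.6181]
```

>>> drive_tool:
  slide:
    - [0,0,0]
    - [0,0,0]
    - [0,0,0]
    - [0,0,0]
    - [0,0,0]
    - [0,0,0]
    - [0,0,0]
    - [0,0,0]
    - [0,0,0]
    - [0,0,0]
  angular:
    - [7,0,0]
    - [7,0,0]
    - [7,0,0]
    - [7,0,0]
    - [7,0,0]
    - [7,0,0]
    - [7,0,0]
    - [7,0,0]
    - [0,0,0]
    - [0,0,0]

```text
clock: 4.52
tool_pos: [0.5141, -0.2588, 0.3403]
tcp_rot: [-0.333, -0.214, -0.277, 0.876]
contact_force: [0.4, 0.6, -0.1]
width: 1.001
```

```bash
python3 st.py a
```

```text
4.5167 [-0.8291  0.399  -0.0054  1.2455  1.0861 -0.7724] [ 0.5141 -0.2588  0.3403] [-0.3329 -0.2139 -0.277   0.8756]
```

```bash
cat > kin.py <<'E'
from h import *
from scipy.optimize import least_squares
M=np.array([[0,1,0],[0,0,1],[1,0,0.]])  # columns: tool x=local z, y=local x, z=local y
LO=np.array([-2.72,-1.05,-1.09,-1.99,-1.42,-3.14]);HI=np.array([2.72,1.87,1.28,2.15,1.44,3.14])
def fk(p,j):
    d,h,L1,L2,a,b=p[:6];s5=1
    f=j[1]-j[2];g=f+j[3];Rz=R.from_rotvec([0,0,j[0]])
    Rw=Rz*R.from_rotvec([0,g,0]);R5=Rw*R.from_rotvec([0,0,S5*j[4]])
    q=Rz.apply([d+L1*np.sin(j[1])+L2*np.cos(f),0,h+L1*np.cos(j[1])-L2*np.sin(f)])
    e=q;w=q+Rw.apply([a,0,0]);t=w+R5.apply([b,0,0])
    return t,R5*R.from_rotvec([j[5],0,0])*R.from_matrix(M),e,w
S5=1
try: P=np.load("kin.npy")
except Exception: P=None
def ik(t,Rt,j0,n=1):
    c=(LO+HI)/2
    def fun(j):
        x,Q,_,_=fk(P,j);return np.r_[(x-t)*10,(Rt.inv()*Q).as_rotvec()*3,(j-j0)*1e-4]
    r=least_squares(fun,np.clip(j0,LO+.02,HI-.02),bounds=(LO+.01,HI-.01));return r.x,np.abs(r.fun[:6]).max()
E
python3 - <<'E'
import kin;from kin import *
np.set_printoptions(precision=4,suppress=True)
S=[(load(k)["state"]) for k in("w1","w2","w3","w4")]+load("st")
for s5 in(1,-1):
    kin.S5=s5
    def fun(p):
        o=[]
        for s in S:
            t,Q,_,_=kin.fk(p,s["joints"]);o+=[*(t-s["tool_pos"]),*(.2*(R.from_quat(s["tcp_rot"]).inv()*Q).as_rotvec())]
        return np.array(o+list(1e-4*(p-[0,.15,.4,.4,.1,.2])))
    r=least_squares(fun,[0,.15,.4,.4,.1,.2]);print(s5,r.x,abs(r.fun).max())
    if abs(r.fun).max()<.01: np.save("kin.npy",r.x);print("use",s5)
E
```

```text
1 [0.004  0.2522 0.4884 0.3901 0.1011 0.2306] 0.0016965389440657397
use 1
-1 [ 0.4413  0.231   0.3165  0.0126  0.3413 -0.1771] 0.311141018156846
```

The fit is good (residual about 1.7 mm). Now I'll solve pick and place: pick from the stand's -y side, and place square-on to the tray.

```bash
python3 - <<'E'
from kin import *
np.set_printoptions(precision=3,suppress=True)
rng=np.random.default_rng(0)
def pose(c,yaw,camup,z,back):
    y=np.array([np.cos(yaw),np.sin(yaw),0]);x=np.array([0,0,-1. if camup else 1]);return np.r_[c,z]-back*y,R.from_matrix(np.c_[x,y,np.cross(x,y)])
def sols(t,Rt):
    S=[]
    for k in range(60):
        j,e=ik(t,Rt,rng.uniform(LO,HI))
        if e<.005 and not any(np.abs(j-s).max()<.05 for s in S):S.append(j)
    return S
for nm,c,yaws,z in(("pick",(.46,.226),(98,8),.108),("place",(.575,-.302),(7.4,-82.6),.103)):
  for yw in yaws:
    for cu in(0,1):
        for j in sols(*pose(c,np.radians(yw),cu,z,.056)):
            x,Q,e,w=fk(P,j);print(nm,yw,"up" if cu else "down",j,"e",e,"w",w, "sig",j[1]-j[2]+j[3])
E
```

```text
pick 98 up [-0.115  1.123 -0.025  1.993  1.316 -0.   ] e [ 0.6   -0.069  0.108] w [ 0.5   -0.058  0.108] sig 3.1415926561924348
place 7.4 down [-0.862  1.079 -0.722 -1.801  0.991 -0.   ] e [ 0.225 -0.262  0.103] w [ 0.291 -0.339  0.103] sig 1.8429584525136988e-08
place -82.6 down [-0.033  1.055 -0.494 -1.549 -1.409 -0.   ] e [ 0.437 -0.014  0.103] w [ 0.538 -0.018  0.103] sig -2.958024114541047e-08
```

```bash
sed -i 's/LO+.01,HI-.01/LO+.003,HI-.003/' kin.py; python3 - <<'E'
from kin import *
np.set_printoptions(precision=3,suppress=True)
rng=np.random.default_rng(0)
def pose(c,yaw,camup,z,back):
    y=np.array([np.cos(yaw),np.sin(yaw),0]);x=np.array([0,0,-1. if camup else 1]);return np.r_[c,z]-back*y,R.from_matrix(np.c_[x,y,np.cross(x,y)])
def sols(t,Rt):
    S=[]
    for k in range(60):
        j,e=ik(t,Rt,rng.uniform(LO,HI))
        if e<.1 and not any(np.abs(j-s[0]).max()<.05 for s in S):S.append((j,e))
    return S
for nm,c,yaws,z in(("pick",(.46,.226),(98,8,-82),.108),("place",(.575,-.302),(7.4,-82.6,-28,-50),.103)):
  for yw in yaws:
    for cu in(0,1):
        for j,er in sols(*pose(c,np.radians(yw),cu,z,.056)):
            x,Q,e,w=fk(P,j);print(nm,yw,"up" if cu else "down",j,"e",e,"w",w, "sig",round(j[1]-j[2]+j[3],2),round(er,3))
E
```

```text
pick 98 down [-0.115  1.121 -0.026  1.99   1.316 -3.137] e [ 0.6   -0.069  0.109] w [ 0.5   -0.058  0.108] sig 3.14 0.003
pick 98 down [-0.115  1.124 -0.025  1.997  1.316  3.137] e [ 0.6   -0.069  0.107] w [ 0.5   -0.058  0.108] sig 3.15 0.003
pick 98 up [-0.115  1.123 -0.025  1.993  1.316 -0.   ] e [ 0.6   -0.069  0.108] w [ 0.5   -0.058  0.108] sig 3.14 0.0
place 7.4 down [-0.862  1.079 -0.722 -1.801  0.991 -0.   ] e [ 0.225 -0.262  0.103] w [ 0.291 -0.339  0.103] sig 0.0 0.0
place 7.4 up [-0.862  1.077 -0.723 -1.796  0.991  3.137] e [ 0.225 -0.262  0.104] w [ 0.291 -0.339  0.103] sig 0.0 0.006
place 7.4 up [-0.862  1.081 -0.721 -1.806  0.991 -3.137] e [ 0.225 -0.262  0.102] w [ 0.291 -0.339  0.103] sig -0.0 0.006
place -82.6 down [-0.033  1.055 -0.494 -1.549 -1.409  0.   ] e [ 0.437 -0.014  0.103] w [ 0.538 -0.018  0.103] sig 0.0 0.0
place -82.6 up [-0.033  1.054 -0.495 -1.544 -1.409 -3.137] e [ 0.437 -0.014  0.104] w [ 0.538 -0.018  0.103] sig 0.0 0.002
place -82.6 up [-0.033  1.057 -0.494 -1.555 -1.409  3.137] e [ 0.437 -0.014  0.102] w [ 0.538 -0.018  0.103] sig -0.0 0.002
place -50 down [-0.208  1.12  -0.833 -1.952 -0.665  0.   ] e [ 0.292 -0.062  0.103] w [ 0.391 -0.082  0.103] sig 0.0 0.0
place -50 up [-0.208  1.122 -0.832 -1.957 -0.665  3.137] e [ 0.292 -0.062  0.102] w [ 0.391 -0.082  0.102] sig -0.0 0.009
place -50 up [-0.208  1.118 -0.833 -1.948 -0.665 -3.137] e [ 0.292 -0.062  0.104] w [ 0.391 -0.082  0.104] sig 0.0 0.009
```

The pick (σ=π) and place (σ=0) solutions join smoothly at j6≈0, with wrist joint 4 doing the flip. I'll write a planner that turns joint paths into rounded tool rows.

```bash
cat > plan.py <<'E'
from kin import *
from workcell import bot
import json
np.set_printoptions(precision=3,suppress=True)
def pose(c,yaw,camup,z,back):
    yaw=np.radians(yaw);y=np.array([np.cos(yaw),np.sin(yaw),0]);x=np.array([0,0,-1. if camup else 1]);return np.r_[c,z]-back*y,R.from_matrix(np.c_[x,y,np.cross(x,y)])
def rows(path,vmax=.035,wmax=6.5,jmax=.12,start=None):
    # dense joint path -> rows
    s=bot.state();t=s["tool_pos"];Q=R.from_quat(s["tcp_rot"])
    path=np.array(path);d=np.linspace(0,1,401);pp=np.array([np.interp(d,np.linspace(0,1,len(path)),path[:,k]) for k in range(6)]).T
    f=[fk(P,j)[:2] for j in pp]
    cost=[0]
    for k in range(400):
        cost.append(cost[-1]+max(np.linalg.norm(f[k+1][0]-f[k][0])/vmax,np.degrees((f[k][1].inv()*f[k+1][1]).magnitude())/wmax,np.abs(pp[k+1]-pp[k]).max()/jmax))
    n=int(np.ceil(cost[-1]));S=[];A=[]
    for k in range(1,n+1):
        i=int(np.searchsorted(cost,cost[-1]*k/n-1e-9));i=min(i,400);tt,QQ=f[i]
        sl=np.clip(Q.inv().apply(tt-t),-.041,.041).round(3);an=np.clip(np.degrees((Q.inv()*QQ).as_rotvec()),-7.1,7.1).round(1)
        t=t+Q.apply(sl);Q=Q*R.from_rotvec(np.radians(an));S.append(sl.tolist());A.append(an.tolist())
    for k in range(0,n,12):print(json.dumps({"slide":S[k:k+12],"angular":A[k:k+12]}))
    print(n,"rows, end err",np.linalg.norm(t-f[-1][0]),np.degrees((Q.inv()*f[-1][1]).magnitude()))
    return pp,f
E
python3 - <<'E'
from plan import *
j0=bot.state()["joints"]
jp=np.array([-0.115,1.123,-0.025,1.993,1.316,0])
jpre,e=ik(*pose((.46,.226),98,1,.112,.166),jp);print(jpre,e)
pp,f=rows([j0,jpre])
for i in range(0,401,50):
    t,Q,ee,w=fk(P,pp[i]);print(t,"tip",t+.073*Q.apply([0,1,0]),"e",ee,"w",w)
E
```

```text
[-0.313  1.151  0.096  2.087  1.118  0.   ] 4.612485393629129e-09
{"slide": [[-0.014, 0.021, 0.001], [-0.011, 0.02, -0.002], [-0.011, 0.02, -0.003], [-0.01, 0.021, -0.005], [-0.009, 0.02, -0.004], [-0.008, 0.019, -0.006], [-0.007, 0.02, -0.006], [-0.006, 0.018, -0.006], [-0.005, 0.019, -0.007], [-0.004, 0.019, -0.008], [-0.002, 0.018, -0.007], [-0.001, 0.017, -0.008]], "angular": [[2.3, 5.6, 2.6], [2.0, 5.3, 2.6], [1.8, 5.3, 2.7], [1.6, 5.7, 3.0], [1.4, 5.4, 2.9], [1.1, 5.4, 2.9], [0.9, 5.4, 3.0], [0.7, 5.5, 3.1], [0.4, 5.5, 3.0], [0.3, 5.9, 3.2], [-0.0, 5.6, 2.9], [-0.2, 5.3, 2.8]]}
{"slide": [[-0.0, 0.017, -0.007], [0.001, 0.017, -0.008], [0.002, 0.017, -0.007], [0.003, 0.016, -0.006], [0.005, 0.015, -0.006], [0.005, 0.015, -0.005], [0.006, 0.015, -0.005], [0.007, 0.014, -0.003]], "angular": [[-0.4, 5.7, 2.8], [-0.6, 5.7, 2.7], [-0.7, 5.8, 2.7], [-0.9, 5.9, 2.5], [-1.1, 5.8, 2.4], [-1.0, 5.7, 2.1], [-1.3, 6.0, 2.1], [-1.3, 5.7, 1.8]]}
20 rows, end err 0.0005011797646560071 0.036710433514136186
[ 0.512 -0.257  0.341] tip [ 0.558 -0.212  0.307] e [ 0.373 -0.407  0.549] w [ 0.368 -0.401  0.448]
[ 0.521 -0.216  0.3  ] tip [ 0.559 -0.164  0.267] e [ 0.419 -0.402  0.5  ] w [ 0.4   -0.383  0.403]
[ 0.525 -0.174  0.263] tip [ 0.555 -0.115  0.233] e [ 0.462 -0.389  0.449] w [ 0.428 -0.36   0.358]
[ 0.524 -0.131  0.231] tip [ 0.547 -0.067  0.204] e [ 0.501 -0.37   0.396] w [ 0.452 -0.334  0.315]
[ 0.52  -0.09   0.202] tip [ 0.535 -0.022  0.18 ] e [ 0.536 -0.344  0.341] w [ 0.473 -0.304  0.273]
[ 0.513 -0.049  0.176] tip [0.521 0.022 0.159] e [ 0.565 -0.313  0.285] w [ 0.49  -0.272  0.231]
[ 0.504 -0.01   0.153] tip [0.505 0.062 0.142] e [ 0.587 -0.278  0.227] w [ 0.502 -0.238  0.191]
[0.494 0.027 0.132] tip [0.489 0.099 0.126] e [ 0.603 -0.239  0.17 ] w [ 0.511 -0.203  0.151]
[0.483 0.062 0.112] tip [0.473 0.134 0.112] e [ 0.611 -0.198  0.112] w [ 0.515 -0.167  0.112]
```

At the low pre-pick the elbow joint would hang close to the tray. I'll approach from above instead, with open jaws straddling the pot.

```bash
python3 - <<'E'
from plan import *
j0=bot.state()["joints"]
jp=np.array([-0.115,1.123,-0.025,1.993,1.316,0])
jpre,e=ik(*pose((.46,.226),98,1,.24,.056),jp);print(jpre,e)
pp,f=rows([j0,jpre])
for i in range(0,401,80):
    t,Q,ee,w=fk(P,pp[i]);print(t,"tip",t+.073*Q.apply([0,1,0]),"e",ee,"w",w)
E
```

```text
[-0.115  0.877 -0.083  2.147  1.318  0.034] 0.026256226498144575
{"slide": [[-0.014, 0.024, 0.012], [-0.011, 0.023, 0.009], [-0.012, 0.022, 0.006], [-0.012, 0.024, 0.006], [-0.012, 0.022, 0.004], [-0.011, 0.021, 0.003], [-0.01, 0.022, 0.002], [-0.01, 0.022, 0.0], [-0.009, 0.021, -0.001], [-0.008, 0.021, -0.001], [-0.008, 0.02, -0.003], [-0.006, 0.02, -0.003]], "angular": [[3.0, 5.3, 2.6], [2.6, 5.2, 2.6], [2.3, 5.1, 2.7], [2.2, 5.6, 3.0], [1.8, 5.3, 3.0], [1.5, 5.4, 3.0], [1.2, 5.4, 3.1], [0.9, 5.8, 3.1], [0.7, 5.6, 3.1], [0.3, 5.7, 2.9], [0.1, 5.7, 2.9], [-0.2, 5.8, 2.7]]}
{"slide": [[-0.005, 0.019, -0.003], [-0.004, 0.019, -0.004], [-0.003, 0.019, -0.004], [-0.002, 0.019, -0.004], [-0.0, 0.018, -0.005], [0.0, 0.018, -0.004], [0.002, 0.018, -0.004], [0.002, 0.017, -0.003]], "angular": [[-0.4, 5.9, 2.7], [-0.5, 5.6, 2.3], [-0.8, 6.1, 2.3], [-1.0, 6.0, 2.1], [-1.1, 6.2, 1.9], [-1.2, 5.9, 1.5], [-1.3, 6.2, 1.5], [-1.3, 6.0, 1.1]]}
20 rows, end err 0.0001998611010843963 0.03273149308570565
[ 0.512 -0.257  0.341] tip [ 0.558 -0.212  0.307] e [ 0.373 -0.407  0.549] w [ 0.368 -0.401  0.448]
[ 0.522 -0.157  0.304] tip [ 0.555 -0.099  0.275] e [ 0.445 -0.365  0.49 ] w [ 0.417 -0.341  0.396]
[ 0.517 -0.064  0.28 ] tip [0.537 0.003 0.258] e [ 0.507 -0.306  0.429] w [ 0.453 -0.274  0.35 ]
[0.504 0.022 0.264] tip [0.513 0.093 0.25 ] e [ 0.554 -0.235  0.368] w [ 0.478 -0.203  0.309]
[0.487 0.099 0.252] tip [0.485 0.172 0.245] e [ 0.586 -0.155  0.306] w [ 0.493 -0.13   0.274]
[0.467 0.171 0.24 ] tip [0.457 0.243 0.239] e [ 0.599 -0.069  0.245] w [ 0.499 -0.058  0.242]
```

```bash
python3 - <<'E'
from plan import *
j0=bot.state()["joints"]
jp=np.array([-0.115,1.123,-0.025,1.993,1.316,0])
jpre,e=ik(*pose((.46,.226),98,1,.20,.058),jp);print(jpre,e)
pp,f=rows([j0,jpre])
for i in range(320,401,20):
    t,Q,ee,w=fk(P,pp[i]);print(t,"tip",t+.073*Q.apply([0,1,0]))
E
```

```text
[-0.119  0.956 -0.071  2.114  1.312  0.   ] 5.682744691482e-10
{"slide": [[-0.014, 0.025, 0.01], [-0.012, 0.023, 0.006], [-0.012, 0.024, 0.005], [-0.012, 0.024, 0.004], [-0.012, 0.023, 0.002], [-0.01, 0.022, 0.001], [-0.01, 0.022, -0.0], [-0.009, 0.022, -0.002], [-0.009, 0.023, -0.002], [-0.007, 0.021, -0.004], [-0.006, 0.021, -0.004], [-0.005, 0.02, -0.004]], "angular": [[3.0, 5.3, 2.6], [2.6, 5.2, 2.6], [2.4, 5.1, 2.8], [2.2, 5.6, 3.1], [1.8, 5.3, 2.9], [1.5, 5.3, 3.1], [1.2, 5.5, 3.0], [0.9, 5.5, 3.1], [0.7, 5.9, 3.2], [0.4, 5.7, 3.0], [0.1, 5.7, 2.9], [-0.1, 5.8, 2.8]]}
{"slide": [[-0.004, 0.02, -0.005], [-0.003, 0.019, -0.005], [-0.001, 0.02, -0.006], [-0.0, 0.019, -0.006], [0.001, 0.019, -0.005], [0.002, 0.018, -0.005], [0.004, 0.018, -0.005], [0.004, 0.017, -0.004]], "angular": [[-0.4, 5.9, 2.6], [-0.5, 5.6, 2.4], [-0.8, 6.1, 2.3], [-0.9, 6.0, 2.1], [-1.1, 6.2, 1.9], [-1.1, 5.9, 1.6], [-1.3, 6.3, 1.4], [-1.3, 6.0, 1.2]]}
20 rows, end err 0.00021618268567555573 0.061866743931380766
[0.49  0.097 0.22 ] tip [0.488 0.17  0.214]
[0.485 0.115 0.215] tip [0.48  0.188 0.211]
[0.479 0.133 0.21 ] tip [0.473 0.206 0.207]
[0.474 0.151 0.205] tip [0.466 0.224 0.204]
[0.468 0.169 0.2  ] tip [0.458 0.241 0.2  ]
```

>>> drive_tool:
  slide:
    - [-0.014,0.025,0.01]
    - [-0.012,0.023,0.006]
    - [-0.012,0.024,0.005]
    - [-0.012,0.024,0.004]
    - [-0.012,0.023,0.002]
    - [-0.01,0.022,0.001]
    - [-0.01,0.022,0]
    - [-0.009,0.022,-0.002]
    - [-0.009,0.023,-0.002]
    - [-0.007,0.021,-0.004]
    - [-0.006,0.021,-0.004]
    - [-0.005,0.02,-0.004]
  angular:
    - [3.0,5.3,2.6]
    - [2.6,5.2,2.6]
    - [2.4,5.1,2.8]
    - [2.2,5.6,3.1]
    - [1.8,5.3,2.9]
    - [1.5,5.3,3.1]
    - [1.2,5.5,3.0]
    - [0.9,5.5,3.1]
    - [0.7,5.9,3.2]
    - [0.4,5.7,3.0]
    - [0.1,5.7,2.9]
    - [-0.1,5.8,2.8]
  gripper: 1

```text
clock: 5.52
tool_pos: [0.5064, 0.026, 0.243]
tcp_rot: [-0.073, 0.347, -0.079, 0.932]
contact_force: [0.9, 0.2, 0.1]
width: 1.003
```

>>> drive_tool:
  slide:
    - [-0.004,0.02,-0.005]
    - [-0.003,0.019,-0.005]
    - [-0.001,0.02,-0.006]
    - [0,0.019,-0.006]
    - [0.001,0.019,-0.005]
    - [0.002,0.018,-0.005]
    - [0.004,0.018,-0.005]
    - [0.004,0.017,-0.004]
    - [0,0,0]
    - [0,0,0]
    - [0,0,0]
  angular:
    - [-0.4,5.9,2.6]
    - [-0.5,5.6,2.4]
    - [-0.8,6.1,2.3]
    - [-0.9,6.0,2.1]
    - [-1.1,6.2,1.9]
    - [-1.1,5.9,1.6]
    - [-1.3,6.3,1.4]
    - [-1.3,6.0,1.2]
    - [0,0,0]
    - [0,0,0]
    - [0,0,0]

```text
clock: 6.43
tool_pos: [0.4662, 0.1714, 0.2028]
tcp_rot: [-0.051, 0.702, 0.05, 0.709]
contact_force: [0.1, 1.4, 0.1]
width: 0.998
```

```bash
python3 st.py a; python3 -c "
from plan import *
s=bot.state();Q=R.from_quat(s['tcp_rot']);print(Q.as_matrix());t,R0=pose((.46,.226),98,1,.20,.058)
print('shift',Q.inv().apply(t-s['tool_pos']),'turn',np.degrees((Q.inv()*R0).as_rotvec()))
print(fk(P,s['joints'])[0]-s['tool_pos'])"
```

```text
6.4333 [-0.114   0.9305 -0.0999  2.1034  1.314  -0.0026] [0.4662 0.1714 0.2028] [-0.0509  0.7017  0.05    0.7089]
[[ 0.01  -0.142  0.99 ]
 [-0.001  0.99   0.142]
 [-1.    -0.002  0.01 ]]
shift [ 0.003 -0.003  0.001] turn [0.18  0.578 0.112]
[-0.007  0.     0.006]
```

Tracking is accurate. Now I descend around the pot.

>>> drive_tool:
  slide:
    - [0.016,-0.001,0]
    - [0.016,-0.001,0]
    - [0.016,-0.001,0]
    - [0.016,0,0]
    - [0.016,0,0]
    - [0.014,0,0]
    - [0,0,0]
    - [0,0,0]
  angular:
    - [0,0.6,0]
    - [0,0,0]
    - [0,0,0]
    - [0,0,0]
    - [0,0,0]
    - [0,0,0]
    - [0,0,0]
    - [0,0,0]

```text
clock: 7.1
tool_pos: [0.4662, 0.1673, 0.1079]
tcp_rot: [-0.05, 0.707, 0.049, 0.704]
contact_force: [-1.2, -0.3, -0.0]
width: 1.0
```

```bash
python3 st.py a; python3 snap.py p1; python3 snap.py p1s side; python3 - <<'E'
from h import *
a=load("p1")["frame"][:,:,::-1];b=load("p1s")["frame"]
cv2.imwrite("pics/p1c.png",np.vstack([cv2.resize(a,(480,300)),cv2.resize(b[110:235,170:370,::-1],(480,300),interpolation=cv2.INTER_CUBIC)]))
E
```

```text
7.1 [-0.1225  1.1017 -0.0582  1.9798  1.3084  0.0072] [0.4662 0.1673 0.1079] [-0.0497  0.7072  0.0491  0.7035]
7.1 [-0.1225  1.1017 -0.0582  1.9798  1.3084  0.0072] [0.4662 0.1673 0.1079] [-0.0497  0.7072  0.0491  0.7035]
7.15 [-0.1222  1.1009 -0.0584  1.9803  1.3085  0.007 ] [0.4662 0.1674 0.1083] [-0.0498  0.7071  0.0492  0.7036]
```

View pics/p1c.png

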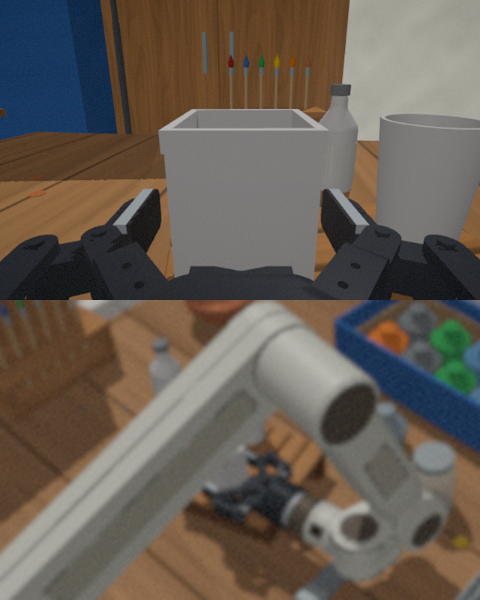

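The wrist view shows the pot square and centred between the fingers (face x 165–325 in the half-size tile), so I close now.

>>> drive_tool:
  slide:
    - [0,0,0]
    - [0,0,0]
    - [0,0,0]
    - [0,0,0]
    - [0,0,0]
    - [0,0,0]
    - [0,0,0]
    - [0,0,0]
    - [0,0,0]
    - [0,0,0]
  angular:
    - [0,0,0]
    - [0,0,0]
    - [0,0,0]
    - [0,0,0]
    - [0,0,0]
    - [0,0,0]
    - [0,0,0]
    - [0,0,0]
    - [0,0,0]
    - [0,0,0]
  gripper: 0
  newtons: 60

```text
clock: 8.03
tool_pos: [0.4658, 0.168, 0.1081]
tcp_rot: [-0.05, 0.708, 0.05, 0.703]
contact_force: [0.8, -1.6, 5.5]
width: 0.694
```

>>> drive_tool:
  slide:
    - [-0.01,0,0]
    - [-0.015,0,0]
    - [-0.02,0,0]
    - [-0.02,0,0]
    - [-0.02,0,0]
    - [0,0,0]
    - [0,0,0]
    - [0,0,0]
  angular:
    - [0,0,0]
    - [0,0,0]
    - [0,0,0]
    - [0,0,0]
    - [0,0,0]
    - [0,0,0]
    - [0,0,0]
    - [0,0,0]

```text
clock: 8.7
tool_pos: [0.4658, 0.1682, 0.192]
tcp_rot: [-0.05, 0.708, 0.05, 0.703]
contact_force: [-0.6, 0.6, -0.6]
width: 0.697
```

```bash
python3 st.py a; python3 snap.py g1; python3 - <<'E'
import kin;from kin import *
np.set_printoptions(precision=4,suppress=True)
S=[(load(k)["state"]) for k in("w1","w2","w3","w4","g1")]+load("st")
def fun(p):
    o=[]
    for s in S:
        t,Q,_,_=kin.fk(p,s["joints"]+np.r_[0,p[6:10],0]);o+=[*(t-s["tool_pos"]),*(.2*(R.from_quat(s["tcp_rot"]).inv()*Q).as_rotvec())]
    return np.array(o+list(1e-4*(p[:6]-[0,.25,.49,.39,.1,.23]))+list(1e-2*p[6:]))
r=least_squares(fun,[0,.25,.49,.39,.1,.23,0,0,0,0]);print(r.x,abs(r.fun).max())
from plan import *
j0=bot.state()["joints"]
jpl=np.array([-0.862,1.079,-0.722,-1.801,0.991,0])
t0,Q0=pose((.575,-.302),7.4,0,.103+.09,.060)
ja,e=ik(t0,Q0,jpl);print(ja,e)
pp=np.linspace(j0,ja,21)
for j in pp[::2]:
    t,Q,ee,w=fk(P,j);g=t+.058*Q.apply([0,1,0]);pz=Q.apply([-1,0,0])
    C=np.array([g+Q.apply([x,y,z]) for x in(.047,-.047) for y in(-.03,.03) for z in(-.03,.03)])
    print("t",t,"g",g,"pz",pz[2].round(2),"minz",C[:,2].min().round(3),"e",ee,"w",w)
E
```

```text
8.7 [-0.1205  0.9512 -0.0982  2.093   1.3089  0.0067] [0.4658 0.1682 0.192 ] [-0.0501  0.708   0.0498  0.7027]
8.7 [-0.1205  0.9512 -0.0982  2.093   1.3089  0.0067] [0.4658 0.1682 0.192 ] [-0.0501  0.708   0.0498  0.7027]
[ 0.      0.2408  0.4933  0.3915  0.1015  0.2309 -0.      0.0204  0.0204
  0.    ] 0.0002035691042469185
[-0.869  0.828 -0.795 -1.623  0.998  0.   ] 2.7702133920115557e-09
t [0.459 0.169 0.197] g [0.451 0.226 0.197] pz 1.0 minz 0.15 e [ 0.592 -0.072  0.197] w [ 0.491 -0.059  0.197]
t [0.448 0.136 0.14 ] g [0.443 0.194 0.135] pz 0.95 minz 0.079 e [ 0.562 -0.111  0.191] w [ 0.467 -0.093  0.16 ]
t [0.451 0.102 0.085] g [0.451 0.159 0.074] pz 0.81 minz 0.013 e [ 0.529 -0.147  0.187] w [ 0.45  -0.125  0.128]
t [0.466 0.062 0.037] g [0.473 0.117 0.021] pz 0.59 minz -0.038 e [ 0.493 -0.177  0.183] w [ 0.437 -0.157  0.102]
t [0.49  0.015 0.003] g [ 0.506  0.067 -0.018] pz 0.31 minz -0.07 e [ 0.456 -0.204  0.181] w [ 0.427 -0.191  0.085]
t [ 0.517 -0.04  -0.014] g [ 0.542  0.007 -0.038] pz 0.0 minz -0.078 e [ 0.417 -0.225  0.18 ] w [ 0.417 -0.225  0.079]
t [ 0.542 -0.1   -0.011] g [ 0.577 -0.06  -0.035] pz -0.31 minz -0.087 e [ 0.378 -0.242  0.18 ] w [ 0.404 -0.259  0.084]
t [ 0.558 -0.163  0.014] g [ 0.601 -0.132 -0.008] pz -0.59 minz -0.068 e [ 0.338 -0.254  0.182] w [ 0.385 -0.289  0.1  ]
t [ 0.561 -0.224  0.059] g [ 0.611 -0.201  0.042] pz -0.81 minz -0.02 e [ 0.298 -0.261  0.184] w [ 0.359 -0.315  0.125]
t [ 0.547 -0.274  0.12 ] g [ 0.602 -0.26   0.111] pz -0.95 minz 0.053 e [ 0.259 -0.264  0.188] w [ 0.326 -0.332  0.157]
t [ 0.515 -0.31   0.193] g [ 0.573 -0.302  0.193] pz -1.0 minz 0.146 e [ 0.222 -0.262  0.193] w [ 0.287 -0.339  0.193]
```

The pot is gripped at width 0.695, about 59 mm. Refitting with joint offsets brings the model to 0.2 mm. I'll replan the flip with the wrist raised in the middle.

```bash
python3 - <<'E'
s=open("kin.py").read()
s=s.replace("d,h,L1,L2,a,b=p[:6];s5=1","d,h,L1,L2,a,b=p[:6];j=np.asarray(j)+np.r_[0,0,.0204,.0204,0,0]")
open("kin.py","w").write(s)
import numpy as np;np.save("kin.npy",[0,.2408,.4933,.3915,.1015,.2309])
E
cat > flip.py <<'E'
from plan import *
j0=bot.state()["joints"]
jpl=np.array([-0.862,1.079,-0.722,-1.801,0.991,0])
t0,Q0=pose((.575,-.302),7.4,0,.103+.09,.060)
ja,e=ik(t0,Q0,jpl);print(ja,e,fk(P,j0)[0])
def erz(j):
    q=fk(P,np.r_[0,j[1:]])[2];return np.array([q[0],q[2],j[1]-j[2]+j[3]])
A,B=erz(j0),erz(ja);path=[];prev=j0
for s in np.linspace(0,1,41):
    tg=A+(B-A)*s;tg[1]+=.27*np.sin(np.pi*s);lin=j0+(ja-j0)*s
    mk=lambda x:np.r_[lin[0],x,lin[4:]]
    prev=mk(least_squares(lambda x:erz(mk(x))-tg,prev[1:4]).x);path.append(prev)
path=np.array(path);print("lim ok",(path>LO).all(),(path<HI).all())
for j in path[::4]:
    t,Q,ee,w=fk(P,j);g=t+.058*Q.apply([0,1,0]);pz=Q.apply([-1,0,0])
    C=np.array([g+Q.apply([x,y,z]) for x in(.048,-.048) for y in(-.03,.03) for z in(-.03,.03)])
    print("g",g,"pz",pz[2].round(2),"minz",C[:,2].min().round(3),"e",ee,"w",w)
rows(path)
E
python3 flip.py
```

```text
[-0.87   0.8   -0.82  -1.62   0.999  0.   ] 2.9391237776899012e-09 [0.466 0.168 0.192]
lim ok True True
g [0.458 0.226 0.192] pz 1.0 minz 0.143 e [ 0.599 -0.073  0.191] w [ 0.498 -0.06   0.191]
g [0.448 0.193 0.218] pz 0.95 minz 0.161 e [ 0.566 -0.112  0.275] w [ 0.472 -0.093  0.244]
g [0.453 0.159 0.237] pz 0.81 minz 0.176 e [ 0.531 -0.147  0.35 ] w [ 0.452 -0.125  0.291]
g [0.474 0.117 0.247] pz 0.59 minz 0.188 e [ 0.494 -0.178  0.41 ] w [ 0.438 -0.158  0.328]
g [0.505 0.067 0.249] pz 0.31 minz 0.197 e [ 0.456 -0.204  0.449] w [ 0.427 -0.191  0.352]
g [0.542 0.008 0.244] pz 0.0 minz 0.204 e [ 0.416 -0.225  0.462] w [ 0.416 -0.225  0.361]
g [ 0.576 -0.06   0.234] pz -0.31 minz 0.181 e [ 0.376 -0.241  0.449] w [ 0.403 -0.258  0.353]
g [ 0.601 -0.131  0.221] pz -0.59 minz 0.16 e [ 0.336 -0.253  0.411] w [ 0.384 -0.289  0.329]
g [ 0.611 -0.2    0.209] pz -0.81 minz 0.146 e [ 0.297 -0.26   0.351] w [ 0.359 -0.314  0.292]
g [ 0.602 -0.26   0.199] pz -0.95 minz 0.141 e [ 0.258 -0.263  0.276] w [ 0.326 -0.332  0.245]
g [ 0.573 -0.302  0.193] pz -1.0 minz 0.145 e [ 0.221 -0.262  0.193] w [ 
[... 1016 characters left out ...]
, -3.9, -3.1], [-1.0, -4.0, -3.2], [-1.1, -3.6, -2.8], [-1.1, -3.6, -2.9], [-1.2, -3.6, -2.8], [-1.1, -3.3, -2.5]]}
{"slide": [[0.002, -0.004, -0.013], [0.001, -0.006, -0.012], [0.001, -0.004, -0.011], [-0.001, -0.005, -0.01], [-0.001, -0.007, -0.01], [-0.002, -0.006, -0.009], [-0.003, -0.006, -0.008], [-0.002, -0.007, -0.007], [-0.003, -0.007, -0.006], [-0.003, -0.008, -0.005], [-0.002, -0.007, -0.004]], "angular": [[-1.1, -3.2, -2.5], [-1.2, -3.3, -2.5], [-1.1, -2.9, -2.1], [-1.1, -3.0, -2.2], [-1.3, -3.3, -2.4], [-1.2, -2.9, -2.1], [-1.1, -3.0, -2.0], [-1.2, -3.0, -2.1], [-1.2, -3.0, -2.0], [-1.3, -3.0, -2.0], [-1.0, -2.6, -1.7]]}
35 rows, end err 0.0003034879270204756 0.04939421202571447
```

>>> drive_tool:
  slide:
    - [-0.012,-0.011,-0.008]
    - [-0.012,-0.011,-0.005]
    - [-0.01,-0.012,-0.002]
    - [-0.008,-0.012,0.001]
    - [-0.006,-0.014,0.003]
    - [-0.003,-0.014,0.005]
    - [0,-0.014,0.005]
    - [0.003,-0.015,0.006]
    - [0.006,-0.015,0.005]
    - [0.01,-0.014,0.004]
    - [0.013,-0.016,0.003]
    - [0.014,-0.014,0.001]
  angular:
    - [1.0,-6.5,-1.9]
    - [0.8,-6.0,-1.9]
    - [0.9,-5.9,-2.2]
    - [0.7,-5.9,-2.4]
    - [0.8,-6.2,-2.9]
    - [0.6,-5.7,-2.8]
    - [0.5,-5.7,-3.0]
    - [0.4,-5.5,-3.2]
    - [0.3,-5.5,-3.3]
    - [0.1,-5.4,-3.5]
    - [0,-5.8,-3.9]
    - [-0.2,-5.3,-3.7]

```text
clock: 9.75
tool_pos: [0.497, 0.0001, 0.2703]
tcp_rot: [-0.167, 0.152, -0.193, 0.955]
contact_force: [1.3, 1.1, -1.4]
width: 0.701
```

>>> drive_tool:
  slide:
    - [0.017,-0.013,-0.003]
    - [0.017,-0.012,-0.005]
    - [0.017,-0.011,-0.007]
    - [0.016,-0.01,-0.009]
    - [0.016,-0.009,-0.012]
    - [0.013,-0.007,-0.012]
    - [0.011,-0.007,-0.013]
    - [0.01,-0.007,-0.014]
    - [0.008,-0.005,-0.014]
    - [0.006,-0.005,-0.014]
    - [0.005,-0.006,-0.014]
    - [0.003,-0.005,-0.012]
  angular:
    - [-0.3,-5.2,-3.8]
    - [-0.5,-5.2,-3.9]
    - [-0.7,-4.8,-3.7]
    - [-0.7,-4.8,-3.7]
    - [-0.9,-4.7,-3.7]
    - [-0.9,-4.0,-3.2]
    - [-1.0,-3.9,-3.1]
    - [-1.0,-4.0,-3.2]
    - [-1.1,-3.6,-2.8]
    - [-1.1,-3.6,-2.9]
    - [-1.2,-3.6,-2.8]
    - [-1.1,-3.3,-2.5]

```text
clock: 10.75
tool_pos: [0.5598, -0.209, 0.2289]
tcp_rot: [-0.352, -0.302, -0.401, 0.79]
contact_force: [-0.1, -0.3, -1.0]
width: 0.697
```

```bash
python3 st.py a; sed -i 's/\.27\*np.sin(np.pi\*s)/BUMP*np.sin(np.pi*s)/; s/^from plan import \*/from plan import *\nimport sys;BUMP=float(sys.argv[1])/' flip.py; python3 flip.py 0.08
```

```text
10.75 [-0.7025  0.3927 -0.6276 -0.3136  1.0668  0.0013] [ 0.5598 -0.209   0.2289] [-0.3519 -0.3024 -0.4008  0.79  ]
[-0.87   0.8   -0.82  -1.62   0.999  0.   ] 2.9391237776899012e-09 [ 0.56  -0.209  0.229]
lim ok True True
g [ 0.609 -0.184  0.211] pz -0.76 minz 0.148 e [ 0.306 -0.259  0.367] w [ 0.364 -0.309  0.301]
g [ 0.61  -0.199  0.23 ] pz -0.8 minz 0.167 e [ 0.297 -0.26   0.374] w [ 0.358 -0.314  0.314]
g [ 0.61  -0.213  0.248] pz -0.84 minz 0.186 e [ 0.288 -0.261  0.379] w [ 0.352 -0.319  0.325]
g [ 0.609 -0.227  0.263] pz -0.88 minz 0.201 e [ 0.28  -0.262  0.38 ] w [ 0.345 -0.323  0.331]
g [ 0.607 -0.241  0.272] pz -0.91 minz 0.211 e [ 0.271 -0.262  0.374] w [ 0.337 -0.327  0.332]
g [ 0.604 -0.253  0.274] pz -0.94 minz 0.214 e [ 0.263 -0.263  0.36 ] w [ 0.33  -0.33   0.325]
g [ 0.599 -0.265  0.269] pz -0.96 minz 0.211 e [ 0.254 -0.263  0.339] w [ 0.322 -0.333  0.31 ]
g [ 0.594 -0.276  0.257] pz -0.98 minz 0.201 e [ 0.246 -0.263  0.31 ] w [ 0.313 -0.336  0.289]
g [ 0.588 -0.286  0.239] pz -0.99 minz 0.186 e [ 0.237 -0.263  0.275] w [ 0.305 -0.337  0.261]
g [ 0.581 -0.295  0.217] pz -1.0 minz 0.166 e [ 0.229 -0.263  0.235] w [ 0.296 -0.339  0.228]
g [ 0.573 -0.302  0.193] pz -1.0 minz 0.145 e [ 0.221 -0.262  0.193] w [ 0.287 -0.339  0.193]
{"slide": [[0.027, -0.017, 0.0], [0.022, -0.015, -0.004], [0.011, -0.01, -0.007], [0.002, -0.006, -0.009], [-0.004, -0.005, -0.008], [-0.007, -0.004, -0.008], [-0.01, -0.004, -0.007], [-0.011, -0.004, -0.006], [-0.013, -0.003, -0.005], [-0.013, -0.004, -0.005], [-0.015, -0.005, -0.004], [-0.014, -0.005, -0.003]], "angular": [[-1.7, -4.7, -3.6], [-1.7, -4.7, -3.5], [-1.4, -3.9, -2.8], [-1.3, -3.1, -2.3], [-1.0, -2.6, -1.9], [-0.9, -2.4, -1.6], [-0.9, -2.2, -1.5], [-0.8, -2.0, -1.3], [-0.7, -1.9, -1.3], [-0.8, -1.9, -1.3], [-0.7, -1.9, -1.3], [-0.8, -1.9, -1.2]]}
12 rows, end err 0.0004752237219027163 0.04132223814067684
```

On plan, so I'll run the original third block.

>>> drive_tool:
  slide:
    - [0.002,-0.004,-0.013]
    - [0.001,-0.006,-0.012]
    - [0.001,-0.004,-0.011]
    - [-0.001,-0.005,-0.01]
    - [-0.001,-0.007,-0.01]
    - [-0.002,-0.006,-0.009]
    - [-0.003,-0.006,-0.008]
    - [-0.002,-0.007,-0.007]
    - [-0.003,-0.007,-0.006]
    - [-0.003,-0.008,-0.005]
    - [-0.002,-0.007,-0.004]
  angular:
    - [-1.1,-3.2,-2.5]
    - [-1.2,-3.3,-2.5]
    - [-1.1,-2.9,-2.1]
    - [-1.1,-3.0,-2.2]
    - [-1.3,-3.3,-2.4]
    - [-1.2,-2.9,-2.1]
    - [-1.1,-3.0,-2.0]
    - [-1.2,-3.0,-2.1]
    - [-1.2,-3.0,-2.0]
    - [-1.3,-3.0,-2.0]
    - [-1.0,-2.6,-1.7]

```text
clock: 11.67
tool_pos: [0.5147, -0.3098, 0.1919]
tcp_rot: [-0.467, -0.531, -0.467, 0.531]
contact_force: [0.6, -0.8, -1.3]
width: 0.695
```

>>> drive_tool:
  slide:
    - [0,0,0]
    - [0,0,0]
    - [0,0,0]
  angular:
    - [0,0,0]
    - [0,0,0]
    - [0,0,0]

```text
clock: 11.92
tool_pos: [0.5156, -0.3098, 0.193]
tcp_rot: [-0.466, -0.53, -0.467, 0.532]
contact_force: [-0.3, -0.3, -0.9]
width: 0.695
```

```bash
python3 st.py a; python3 snap.py q1; python3 snap.py q1a scene; python3 snap.py q1s side; python3 - <<'E'
from plan import *
s=bot.state();Q=R.from_quat(s['tcp_rot']);print(Q.as_matrix());t,R0=pose((.575,-.302),7.4,0,.193,.060)
print('shift',Q.inv().apply(t-s['tool_pos']),'turn',np.degrees((Q.inv()*R0).as_rotvec()))
c=cv2.resize(load("q1")["frame"][:,:,::-1],(400,250))
a=tile(load("q1a")["frame"],220,120,100,75,4);b=tile(load("q1s")["frame"],320,170,100,75,4)
c=cv2.copyMakeBorder(c,0,50,0,400,cv2.BORDER_CONSTANT)
cv2.imwrite("pics/q1c.png",np.vstack([np.hstack([a,b]),c]))
E
```

```text
11.9167 [-0.8698  0.7994 -0.8193 -1.6171  0.9994  0.002 ] [ 0.5156 -0.3098  0.193 ] [-0.466  -0.5303 -0.4671  0.5324]
11.9167 [-0.8698  0.7994 -0.8193 -1.6171  0.9994  0.002 ] [ 0.5156 -0.3098  0.193 ] [-0.466  -0.5303 -0.4671  0.5324]
11.9667 [-0.8696  0.7984 -0.8191 -1.6176  0.9994  0.0021] [ 0.5158 -0.3098  0.1938] [-0.466  -0.5309 -0.467   0.5319]
12.0167 [-0.8694  0.7977 -0.819  -1.6182  0.9994  0.0021] [ 0.5158 -0.3097  0.1943] [-0.4661 -0.5314 -0.4669  0.5315]
[[-0.001  0.992 -0.13 ]
 [-0.     0.13   0.992]
 [ 1.     0.001  0.   ]]
shift [-0.002 -0.     0.   ] turn [-0.048 -0.007  0.071]
```

View pics/q1c.png

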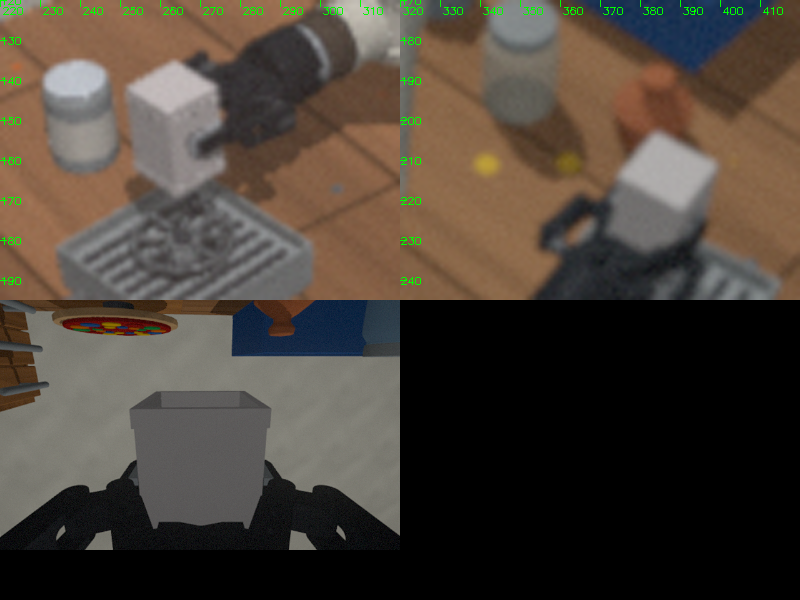

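The pot is mouth-down, square in the jaws and clear of the star. Near rim corners in the wrist view are about (208,173) and (432,173). From these I'll check the pot's depth in the grip.

```bash
python3 - <<'E'
from plan import *
f=load("q1");g=cv2.cvtColor(f["frame"],cv2.COLOR_RGB2GRAY).astype(int)
for r in (174,177,180,185,200):
    print(r,"L",g[r,200:222],"R",g[r,418:442])
print("col320",g[140:190,320])
s=f["state"];Q=R.from_quat(s["tcp_rot"]);t=s["tool_pos"]
a,b=ray(f,208,173),ray(f,432,173);Rc=R.from_quat(f["attitude"]);za,zb=[Rc.inv().apply(v)[2] for v in(a,b)]
k=.06/np.linalg.norm(a/za-b/zb)
for v,z in((a,za),(b,zb)):print("corner in tool frame",Q.inv().apply(f["origin"]+v/z*k-t))
E
```

```text
174 L [127 127 129 132 129 128 127 104  79  74  75  77  74  75  76  74  77  80
  82  80  82  78] R [ 91  91  93  88  92  93  88  90  88  89  92  93  88  92  92  87 110 127
 125 123 124 122 121 124]
177 L [128 128 128 129 133 132 121 103  88  90  92  91  88  93  95  93  88  93
  93  91  91  92] R [ 89  91  91  88  93  96  92  90  92  94  95  94  95  93  91  96 114 126
 125 124 126 124 121 122]
180 L [131 127 130 130 130 130 124 104  92  91  93  93  89  92  94  91  95  92
  88  90  91  89] R [ 92  89  91  97  89  91  95  90  93  94  93  90  93  86  90 102 121 125
 123 122 122 123 125 123]
185 L [130 130 130 132 127 132 130 120  96  91  95  91  92  90  91  94  91  91
  91  95  90  92] R [ 94  91  92  93  91  90  90  90  92  91  96  92  93  91  88 111 122 125
 130 123 124 126 124 125]
200 L [129 128 130 132 131 132 130 130 119 101  92  92  91  93  91  90  92  91
  87  95  91  92] R [ 94  86  90  94  91  89  90  90  88  94  88  91  91  89 114 128 127 126
 125 126 123 126 124 127]
col320 [128 125 126 126 132 106  83  87  97  91  95  92  95  95  91  92  92  91
  91  92  92  96  90  94  91  91  97  90  90  92  93  79  70  74  86  89
  95  92  89  92  94  92  91  89  93  91  89  93  94  92]
corner in tool frame [-0.047  0.024 -0.029]
corner in tool frame [-0.047  0.024  0.031]
```

The pot centre sits 53–58 mm ahead of the TCP, and I take 56. Now I advance 4 mm and lower to just above the star.

>>> drive_tool:
  slide:
    - [-0.015,0.002,0]
    - [-0.015,0.002,0]
    - [-0.015,0,0]
    - [-0.015,0,0]
    - [-0.01,0,0]
    - [-0.005,0,0]
    - [0,0,0]
    - [0,0,0]
    - [0,0,0]
  angular:
    - [0,0,0]
    - [0,0,0]
    - [0,0,0]
    - [0,0,0]
    - [0,0,0]
    - [0,0,0]
    - [0,0,0]
    - [0,0,0]
    - [0,0,0]

```text
clock: 12.82
tool_pos: [0.5197, -0.3094, 0.1198]
tcp_rot: [0.466, 0.532, 0.467, -0.531]
contact_force: [0.5, -0.5, -1.3]
width: 0.691
```

```bash
python3 st.py a; python3 snap.py r1a scene; python3 snap.py r1s side;  python3 - <<'E'
from plan import *
s=bot.state();print(R.from_quat(s["tcp_rot"]).as_matrix()[:,0],s["contact_force"])
# expected outline of pot / star ring centre in both cams, relative to observed tray corners
c=np.array([.575,-.302]);u=np.array([.992,.129]);v=np.array([-.129,.992])
T=[]
for n,n0,x,y,tc in(("r1a","scene0",225,140,[(268,162.6),(298,181),(264.4,203.6),(234.8,182)]),("r1s","side0",340,205,[(375,220),(415,240.6),(392,275),(348.8,250)])):
    f=load(n);m=np.array(tc).mean(0);b=m-proj(f,np.r_[c,.053]);print(n,"bias px",b)
    im=tile(f["frame"],x,y,80,75,5)
    z=s["tool_pos"][2]-.047+.095
    for zz,col in((z,(0,0,255)),):
        P4=np.array([np.r_[c+.03*(i*u+k*v),zz] for i,k in((1,1),(1,-1),(-1,-1),(-1,1))])
        pts=((proj(f,P4)+b+.5-[x,y])*5).astype(int);cv2.polylines(im,[pts],True,col,1)
    T.append(im)
cv2.imwrite("pics/r1c.png",np.hstack(T))
E
```

```text
12.8167 [-0.8622  1.0082 -0.7681 -1.7794  0.9916  0.0021] [ 0.5197 -0.3094  0.1198] [ 0.4663  0.5318  0.467  -0.5307]
12.8167 [-0.8622  1.0082 -0.7681 -1.7794  0.9916  0.0021] [ 0.5197 -0.3094  0.1198] [ 0.4663  0.5318  0.467  -0.5307]
12.8667 [-0.8623  1.008  -0.7682 -1.7795  0.9916  0.002 ] [ 0.5197 -0.3095  0.12  ] [ 0.4664  0.5319  0.467  -0.5306]
[-0.002  0.001  1.   ] [-0.506  0.293 -1.273]
r1a bias px [-0.063  1.662]
r1s bias px [1.885 2.511]
```

View pics/r1c.png

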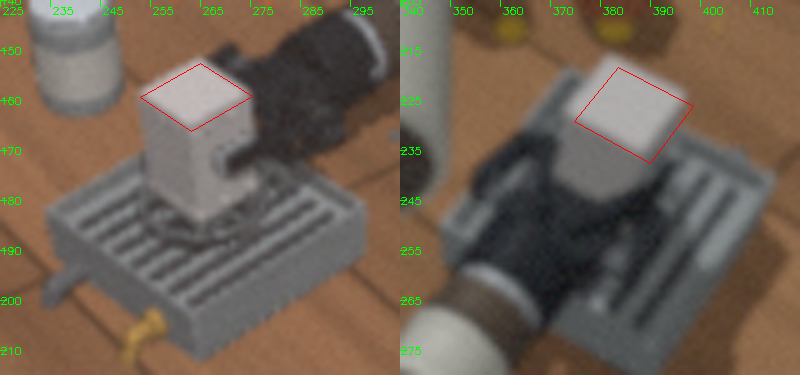

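The scene view agrees with the prediction, but the side view suggests a few mm offset. I'll measure it to sub-pixel against the tray in the same camera.

```bash
python3 - <<'E'
from plan import *
s=bot.state();c=np.array([.575,-.302]);T={}
u=np.array([.992,.129]);v=np.array([-.129,.992]);z=s["tool_pos"][2]-.047+.095
Aj=[];bj=[]
for n,n0,box in(("r1a","scene0",(245,148,285,172)),("r1s","side0",(365,210,405,242))):
    f=load(n);g=cv2.cvtColor(f["frame"],cv2.COLOR_RGB2GRAY)
    x0,y0,x1,y1=box;roi=cv2.resize(g[y0:y1,x0:x1],None,fx=8,fy=8,interpolation=cv2.INTER_CUBIC)
    th,_=cv2.threshold(roi,0,255,cv2.THRESH_OTSU);print(n,"otsu",th, "max",np.percentile(roi,98))
    hi=np.percentile(roi,98)
    m=(roi>(hi-17 if n=="r1a" else hi-30)).astype(np.uint8);k,l,st,ce=cv2.connectedComponentsWithStats(m);i=1+np.argmax(st[1:,4])
    obs=np.array(ce[i])/8-.5+[x0,y0]+.0625/2
    exp=proj(f,np.r_[c,z]);area=st[i,4]/64
    P4=np.array([np.r_[c+.03*(a*u+b*v),z] for a,b in((1,1),(1,-1),(-1,-1),(-1,1))]);ea=cv2.contourArea(proj(f,P4).astype(np.float32))
    # tray registration: shift of projected tray model maximising gradient along rim edges
    g0=cv2.GaussianBlur(cv2.cvtColor(load(n0)["frame"],cv2.COLOR_RGB2LAB)[:,:,2].astype(np.float32),(0,0),.8)
    G=np.hypot(cv2.Sobel(g0,-1,1,0),cv2.Sobel(g0,-1,0,1))
    q=[]
    for h in(.053,):
        C=[np.r_[c+.09*(a*u+b*v),h] for a,b in((1,1),(1,-1),(-1,-1),(-1,1))]
        for i2 in range(4):q+=[C[i2]*(1-w)+C[(i2+1)%4]*w for w in np.linspace(.03,.97,60)]
    pr=proj(f,np.array(q));best=[]
    for dx in np.arange(-5,5.01,.25):
        for dy in np.arange(-5,5.01,.25):
            mp=(pr+[dx,dy]).astype(np.float32);best.append((cv2.remap(G,mp[None,:,0],mp[None,:,1],1).mean(),dx,dy))
    best.sort(reverse=True);print("tray shift",best[:3]);b=np.array(best[0][1:])
    print("pot obs",obs,"exp",exp,"diff",obs-exp,"area",area,ea)
    J=np.array([(proj(f,np.r_[c,z]+d)-exp)/.001 for d in np.eye(3)*.001]).T;T[n]=(J,obs-exp-b)
J=np.vstack([T[k][0] for k in T]);d=np.hstack([T[k][1] for k in T])
print("pot minus star xyz",np.linalg.lstsq(J,d,rcond=None)[0]); print("xy only",np.linalg.lstsq(J[:,:2],d,rcond=None))
E
```

```text
r1a otsu 96.0 max 187.0
tray shift [(np.float32(27.7812), np.float64(-0.75), np.float64(0.0)), (np.float32(27.723335), np.float64(-1.0), np.float64(0.0)), (np.float32(27.570732), np.float64(-0.5), np.float64(0.0))]
pot obs [263.242 158.005] exp [263.843 157.263] diff [-0.601  0.741] area 127.65625 152.5459006857127
r1s otsu 130.0 max 174.0
tray shift [(np.float32(26.339062), np.float64(1.5), np.float64(0.5)), (np.float32(26.315203), np.float64(1.25), np.float64(0.5)), (np.float32(26.238564), np.float64(1.75), np.float64(0.5))]
pot obs [384.566 225.216] exp [384.436 224.833] diff [0.13  0.383] area 242.390625 239.6837301342748
pot minus star xyz [-0.     0.004 -0.002]
xy only (array([-0.   ,  0.004]), array([0.683]), np.int32(2), array([387.999, 287.764]))
```

Tray registration puts the pot within about 4 mm (+y) of the star. I'll correct half of that, which stays within measurement noise, and press slowly.

>>> drive_tool:
  slide:
    - [0,0,-0.001]
    - [0,0,-0.001]
    - [-0.002,0,0]
    - [-0.002,0,0]
    - [-0.002,0,0]
    - [-0.002,0,0]
    - [-0.002,0,0]
    - [-0.002,0,0]
    - [0,0,0]
    - [0,0,0]
    - [0,0,0]
  angular:
    - [0,0,0]
    - [0,0,0]
    - [0,0,0]
    - [0,0,0]
    - [0,0,0]
    - [0,0,0]
    - [0,0,0]
    - [0,0,0]
    - [0,0,0]
    - [0,0,0]
    - [0,0,0]

```text
clock: 13.83
tool_pos: [0.5198, -0.3114, 0.1083]
tcp_rot: [0.466, 0.533, 0.467, -0.53]
contact_force: [-4.1, 1.3, 8.0]
width: 0.698
```

```bash
python3 -c "
from workcell import bot
s=bot.state();print(s)"
```

```text
{'clock': 13.8333, 'joints': array([-0.865073  ,  1.04023799, -0.75316009, -1.79945786,  0.99502372,
        0.00274042]), 'dq': array([ 0.00084276, -0.00126094, -0.00188242,  0.0014252 ,  0.00016665,
        0.00031206]), 'tau': array([  0.58810204, -40.10546207,   1.01722866,  -4.40842643,
        -0.42750553,  -0.30567817]), 'tool_pos': array([ 0.51976111, -0.31135478,  0.10828521]), 'tcp_rot': array([ 0.46614759,  0.53280165,  0.46680829, -0.53001778]), 'contact_force': array([-4.07102418,  1.31077333,  8.04215758]), 'wrist_torque': array([ 0.32769696, -0.37506482,  0.3182164 ]), 'width': 0.6975893880749471}
```

Contact force is about 9 N including the pot's weight, which puts the star about 5 mm down. That agrees with the height, so I press 5 mm more.

>>> drive_tool:
  slide:
    - [-0.001,0,0]
    - [-0.001,0,0]
    - [-0.001,0,0]
    - [-0.001,0,0]
    - [-0.001,0,0]
    - [0,0,0]
    - [0,0,0]
    - [0,0,0]
    - [0,0,0]
  angular:
    - [0,0,0]
    - [0,0,0]
    - [0,0,0]
    - [0,0,0]
    - [0,0,0]
    - [0,0,0]
    - [0,0,0]
    - [0,0,0]
    - [0,0,0]

```text
clock: 14.58
tool_pos: [0.5198, -0.3114, 0.1039]
tcp_rot: [0.466, 0.533, 0.467, -0.53]
contact_force: [-5.1, 1.8, 11.1]
width: 0.695
```

```bash
python3 -c "
from workcell import bot
s=bot.state();print(s['tool_pos'],s['contact_force'],s['wrist_torque'])"; python3 snap.py t1; python3 snap.py t1a scene; python3 snap.py t1s side; python3 - <<'E'
from h import *
a=tile(load("t1a")["frame"],225,140,80,60,5);b=tile(load("t1s")["frame"],340,205,80,60,5)
c=cv2.resize(load("t1")["frame"][:,:,::-1],(480,300));c=cv2.copyMakeBorder(c,0,0,0,320,cv2.BORDER_CONSTANT)
cv2.imwrite("pics/t1c.png",np.vstack([np.hstack([a,b]),c]))
E
```

```text
[ 0.51978702 -0.31135769  0.10391987] [-5.05499862  1.769184   11.09367652] [ 0.52130971 -0.73099356  0.39785709]
14.5833 [-0.8651  1.0528 -0.7485 -1.8089  0.9954  0.003 ] [ 0.5198 -0.3114  0.1039] [ 0.4661  0.5334  0.4667 -0.5296]
14.6333 [-0.8651  1.0527 -0.7485 -1.8089  0.9954  0.003 ] [ 0.5198 -0.3114  0.1039] [ 0.4661  0.5334  0.4667 -0.5296]
14.6833 [-0.8651  1.0527 -0.7485 -1.8089  0.9954  0.003 ] [ 0.5198 -0.3114  0.1039] [ 0.4661  0.5333  0.4667 -0.5296]
```

View pics/t1c.png

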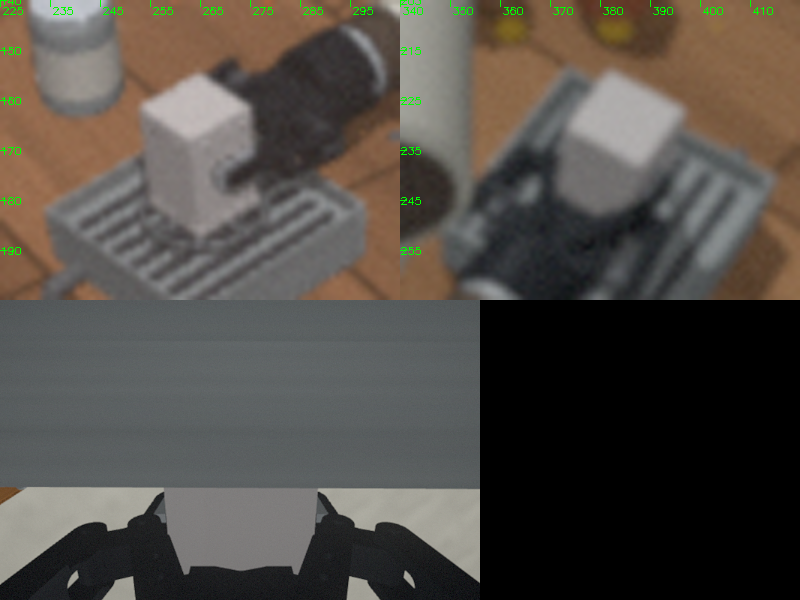

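The scene and side views show the pot upright and seated inside the star's ring. Force gives about 10.8 mm of travel and height about 9.1 mm. I'll check the pot's drop in the images, and the tray edge in the wrist view.

```bash
python3 - <<'E'
from plan import *
f=load("t1");t=f["state"]["tool_pos"]
g=cv2.cvtColor(f["frame"],cv2.COLOR_RGB2GRAY).astype(float);u=np.array([.992,.129])
for x in(40,120,180,460,520,600):
    col=np.convolve(g[225:275,x-4:x+5].mean(1),[1,1,-1,-1],"valid");r=225+1.5+np.argmax(abs(col))
    p=atz(f,x,r,.053);print(x,r,p,"edge->star est",.09-((np.array([.575,-.302])-p[:2])@u))
for a,b,box in(("r1a","t1a",(240,140,290,185)),("r1s","t1s",(365,208,405,250))):
    x0,y0,x1,y1=box;A=cv2.cvtColor(load(a)["frame"],cv2.COLOR_RGB2GRAY).astype(np.float32);B=cv2.cvtColor(load(b)["frame"],cv2.COLOR_RGB2GRAY).astype(np.float32)
    # match top part of pot from A in B
    bx=(250,150,277,166) if a=="r1a" else (371,214,400,236)
    T=A[bx[1]:bx[3],bx[0]:bx[2]];r=cv2.matchTemplate(B[bx[1]-4:bx[3]+12,bx[0]-5:bx[2]+5],T,cv2.TM_CCOEFF_NORMED)
    _,m,_,(mx,my)=cv2.minMaxLoc(r);sub=lambda a,b,c:.5*(a-c)/(a-2*b+c)
    d=np.array([mx-5+sub(r[my,mx-1],r[my,mx],r[my,mx+1]),my-4+sub(r[my-1,mx],r[my,mx],r[my+1,mx])])
    F=load(a);c=np.array([.575,-.302]);e=proj(F,np.r_[c,.152])-proj(F,np.r_[c,.168]);print(a,m,"shift",d,"for 16 mm:",e,"-2mm y:",proj(F,np.r_[c+[0,-.002],.168])-proj(F,np.r_[c,.168]))
E
```

```text
40 248.5 [ 0.489 -0.344  0.053] edge->star est -0.001067952573901812
120 249.5 [ 0.487 -0.336  0.053] edge->star est -0.0012745316802133394
180 249.5 [ 0.487 -0.329  0.053] edge->star est -0.0012379670341109844
460 250.5 [ 0.483 -0.3    0.053] edge->star est -0.0013219227701460612
520 250.5 [ 0.482 -0.294  0.053] edge->star est -0.001285388263865067
600 251.5 [ 0.481 -0.286  0.053] edge->star est -0.001490390279452053
r1a 0.992080807685852 shift [0.111 2.998] for 16 mm: [0.364 3.374] -2mm y: [-0.289 -0.251]
r1s 0.9647694826126099 shift [-0.029  2.82 ] for 16 mm: [-0.532  2.799] -2mm y: [0.462 0.316]
```

The star position along the tool axis is confirmed within 1.3 mm. Travel is marginal (about 8–10.8 mm), so I'll press a little more in small steps and watch the force slope for the stop.

>>> drive_tool:
  slide:
    - [-0.001,0,0]
    - [0,0,0]
    - [0,0,0]
    - [0,0,0]
  angular:
    - [0,0,0]
    - [0,0,0]
    - [0,0,0]
    - [0,0,0]

```text
clock: 15.07
tool_pos: [0.5198, -0.3114, 0.103]
tcp_rot: [0.466, 0.533, 0.467, -0.53]
contact_force: [-5.8, 1.5, 11.2]
width: 0.694
```

>>> drive_tool:
  slide:
    - [-0.001,0,0]
    - [0,0,0]
    - [0,0,0]
    - [0,0,0]
  angular:
    - [0,0,0]
    - [0,0,0]
    - [0,0,0]
    - [0,0,0]

```text
clock: 15.4
tool_pos: [0.5198, -0.3113, 0.1022]
tcp_rot: [0.466, 0.534, 0.467, -0.529]
contact_force: [-5.1, 1.5, 11.7]
width: 0.69
```

>>> drive_tool:
  slide:
    - [-0.0006,0,0]
    - [0,0,0]
    - [0,0,0]
    - [0,0,0]
  angular:
    - [0,0,0]
    - [0,0,0]
    - [0,0,0]
    - [0,0,0]

```text
clock: 15.73
tool_pos: [0.5198, -0.3114, 0.1016]
tcp_rot: [0.466, 0.534, 0.467, -0.529]
contact_force: [-5.8, 1.5, 11.3]
width: 0.694
```

>>> drive_tool:
  slide:
    - [-0.0006,0,0]
    - [0,0,0]
    - [0,0,0]
    - [0,0,0]
    - [0,0,0]
  angular:
    - [0,0,0]
    - [0,0,0]
    - [0,0,0]
    - [0,0,0]
    - [0,0,0]

```text
clock: 16.15
tool_pos: [0.5198, -0.3114, 0.1011]
tcp_rot: [0.466, 0.534, 0.467, -0.529]
contact_force: [-6.0, 1.5, 11.5]
width: 0.694
```

```bash
python3 snap.py v1; python3 snap.py v1a scene; python3 snap.py v1s side; python3 - <<'E'
from plan import *
s=bot.state();M=R.from_quat(s["tcp_rot"]).as_matrix();print("pitch deg",np.degrees(M[2,1]),"roll",np.degrees(M[2,2]),s["contact_force"],s["wrist_torque"],s["tool_pos"])
c=np.array([.575,-.302]);H=[]
def mt(a,b,bx,up=4,dn=12):
    A,B=[cv2.resize(cv2.cvtColor(load(k)["frame"],cv2.COLOR_RGB2GRAY).astype(np.float32),None,fx=4,fy=4,interpolation=cv2.INTER_CUBIC) for k in(a,b)]
    q=[4*v for v in bx];r=cv2.matchTemplate(B[q[1]-4*up:q[3]+4*dn,q[0]-20:q[2]+20],A[q[1]:q[3],q[0]:q[2]],cv2.TM_CCOEFF_NORMED);_,m,_,(x,y)=cv2.minMaxLoc(r)
    f=lambda a,b,c:.5*(a-c)/(a-2*b+c);return (np.array([x+f(r[y,x-1],r[y,x],r[y,x+1]),y+f(r[y-1,x],r[y,x],r[y+1,x])])-[20,4*up])/4,m
for e in("t1","v1"):
    J=[];d=[]
    for k,bx in(("a",(250,150,277,166)),("s",(371,214,400,236))):
        F=load("r1"+k);p=np.r_[c,.165];J.append(np.array([(proj(F,p+w)-proj(F,p))/.001 for w in np.eye(3)*.001]).T);o,m=mt("r1"+k,e+k,bx);d.append(o);print(k,o,m)
    print(e,"pot motion since r1",np.linalg.lstsq(np.vstack(J),np.hstack(d),rcond=None)[0],"tool dz",load(e+"a")["state"]["tool_pos"][2]-load("r1a")["state"]["tool_pos"][2])
# pot sides in wrist view
g=cv2.cvtColor(load("v1")["frame"],cv2.COLOR_RGB2GRAY);g0=cv2.cvtColor(load("t1")["frame"],cv2.COLOR_RGB2GRAY)
cv2.imwrite("pics/v1.png",np.vstack([g0[200:],g[200:]]))
E
```

```text
16.15 [-0.8652  1.0608 -0.7455 -1.8148  0.9956  0.0031] [ 0.5198 -0.3114  0.1011] [ 0.4661  0.5337  0.4666 -0.5293]
16.2 [-0.8651  1.0608 -0.7454 -1.8148  0.9956  0.0032] [ 0.5198 -0.3113  0.1011] [ 0.466   0.5337  0.4666 -0.5294]
16.25 [-0.8651  1.0608 -0.7454 -1.8148  0.9956  0.0032] [ 0.5198 -0.3114  0.1011] [ 0.466   0.5337  0.4666 -0.5293]
pitch deg 0.26874649018395713 roll -0.23404694489402336 [-5.102  0.975 12.318] [ 0.573 -1.001  0.514] [ 0.52  -0.311  0.101]
a [0.085 3.008] 0.992485761642456
s [-0.039  2.85 ] 0.9653258919715881
t1 pot motion since r1 [ 0.    -0.002 -0.015] tool dz -0.015892557464355334
a [0.118 3.643] 0.9898197650909424
s [-0.144  3.349] 0.9604896306991577
v1 pot motion since r1 [ 0.    -0.002 -0.018] tool dz -0.018729586991722058
```

View pics/v1.png

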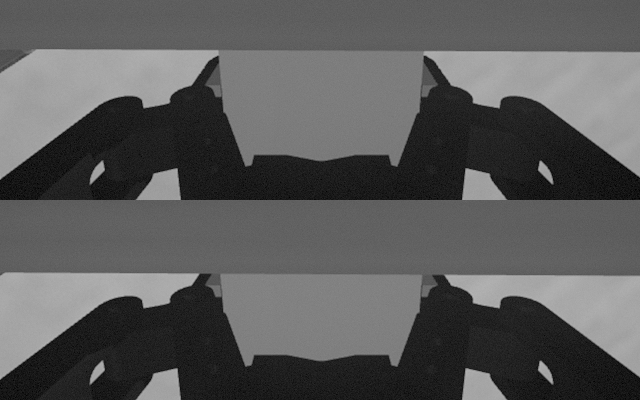

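The pot followed the tool down (18 of 18.7 mm). Height and images give about 11 mm of travel, and the force gives 11–12 mm. Pitch and roll are under 0.3°, so I'm handing in.

```bash
python3 -c "
from workcell import bot
print(bot.job_done());s=bot.state();print(s['clock'],s['tool_pos'],s['contact_force'],s['width'])"
```

```text
the job is handed in; nothing more can be done
None
the job is handed in; nothing more can be done
```

The pot is mouth-down on the star and pressed in, and the arm is still holding it at the 60 N grip setting. I handed the job in at about 16 s; no verdict was reported.

I gripped the pot with the tool horizontal, lifted it off the stand, and flipped it mouth-down in the air by turning the wrist. I then lowered it onto the star and pressed it down in small steps.

**Last checks**
- **Star travel:** about 11 mm from the tool height and the camera pictures, and about 11–12 mm from the force. I did not feel the stop.
- **Force:** about 12 N vertical at the wrist, and the highest reading I took was 12.3 N. A sideways force of about 5–6 N is probably rim friction. I took it that the arm is not touching the tray, but did not check this separately.
- **Tilt:** the tool was level to within 0.3°.
- **Centring:** I estimate the pot is within about 4 mm of the star's centre.

**Checks that disagreed**
- **Camera offsets:** the fixed cameras put the tray up to 1 cm from where the wrist camera did, so I measured the pot against the tray within each picture.
- **Correction before pressing:** that put the pot about 4 mm off to one side. I corrected 2 mm of it.
- **Earlier travel estimate:** partway through the press, the estimates ranged from 8 to 10.8 mm, so I pressed about 3 mm further.

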